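Change the battery of the painter's work light

ROBOT

A 6-joint arm with a two-finger parallel gripper is mounted at the origin on the work surface. World frame = base frame: x ahead of the robot, y to its left, z up, the work surface at z = 0. Lengths are in m, angles in degrees, forces in N, time in s.
With the tool pointing down it reaches from about 0.375 to 0.9 m from the base axis. Payload 3.1 kg.
Tool frame: the origin (TCP) lies on the centre line of the jaws, within the pads' length; the fingertips stand 17 mm ahead of it and the grasp point (between the pads) lies 2 mm behind it; y points along the fingers, x is the direction in which the jaws open and shut, and the axes are right-handed (so a half turn about y gives the same grasp; the last joint's range is limited). The gripper opens to 87 mm and grips with 3 to 60 N. Pads are 19 mm wide; open, the fingers measure 117 mm over their backs; the gripper's body (75 mm by 190 mm) begins 51 mm behind the grasp point.
Start: joints at [64.2, 30.224, 82.088, -0, 67.689, -10.227], TCP at [0.168, 0.602, 0.24] pointing down, gripper open.
Joint ranges: [-176.69, 176.69], [-43.24, 126.21], [12.49, 139.97], [-82, 262], [0, 151.66], [-163.58, 163.58]. Speed limits (degrees/s): [159.86, 159.86, 180, 180, 180, 180].

INTERFACE

Orientations are given as a 3x3 rotation matrix whose columns are the frame's x, y, z axes.
In Python, from rig import read_state, capture, camera_info, hand_in, trace, tip_of gives the robot as it stands.
- The arm moves only by the tool jog_arm, never from a script. Its argument "steps" is a list of rows, each an object with "fingers": the opening in per cent of the stroke, from 0 (shut) to 100 (fully open); "delta_pos": the shift along the world's x, y, z in mm, a list of three; "turn": the turn about the world's z in degrees. A call has 1 to 20 rows; each row is the pose to reach, as a shift and turn from the pose commanded when the call began; what a row does not reach only later rows make up. A row lasts 1/12 s, in which the tool goes at most 41.7 mm and 7.16 degrees, less where a joint would pass 70% of its speed; a pose out of reach is approached as far as the arm can. A call with a gripper value outside its range is refused whole. The fingers move at their own pace and stop on an object; the grip force is fixed at half the most. Time passes only in rows, so rows that repeat a pose let the fingers close. It gives the time, the measured TCP pose, the force and the opening at its end, in the units of the state.
- read_state(): the state, without advancing time (a new reading comes with each control period).
- capture(name): name is "scene" or "side" or "wrist"; returns the picture (480x640x3 uint8, red, green, blue); there is no depth.
- camera_info(name): a dict with "fov_y" (degrees; the focal length in pixels is half the picture's height over the tangent of half this angle, whatever the lens; pixels are square), "cx", "cy" (the principal point, pixels), "view" (4x4, takes a point from world to camera coordinates); the wrist camera has in their place "tool_from_camera" (4x4, takes a point from camera to tool coordinates, whose origin is the TCP and whose axes are the tool frame's). Camera axes: x right, y down, z forward; pixel columns grow to the right and rows downward; lengths in m; the calibration is good to about 2 mm. A picture is of the moment at which its call begins: read the wrist's pose just before it. camera_info takes no time and is no camera call.
- hand_in(): hands the job in, once; it reports no verdict.
Trained networks look in the newest picture that a camera, given by its name, has taken for a name from the list of things; names that differ only in an ending like _2 or _b are one class to them, and where a whole thing is asked for, a point or a joint stands for the part that bears it (a point fixed in the world has none). Each returns a list of dicts, best first, with "confidence" (0 to 1); they miss things now and then, are a little off and sometimes report something else, mostly with a low value. They report only what shows in the picture. A call takes as long as a camera call. They do not tell look-alikes from the thing itself.
- trace(target, camera): "mask" (480x640 bool, what is visible of it).
- tip_of(target, camera): "position" ([x, y, z] in m, in world coordinates, good to about 4 mm: a listed point, or the origin of a listed thing).
The state is a dict: "time_s": time; "joint_positions": joint angles; "qvel": joint speeds; "tau": joint torques, N m; "position": TCP position; "tcp_rot": TCP orientation; "force": force on the tool from outside, world axes, zero at the start; "moment": the same for the moment, N m; "opening": opening from 0.0 (shut) to 1.0 (fully open).
Only numpy, scipy, OpenCV 4.12 (cv2) and the standard library are available. Lean on these libraries where they do the work, as an engineer would, in place of code of your own. Each camera call takes 0.05 s, during which the arm holds its last target.

TASK

The painting light lies on its face with a flat battery under its sprung cover. Slide the thumb latch sideways so that the cover springs up, put the flat battery fully home in the free charger, fit the charged battery from the other charger fully home in the light, each with its terminals on the well's terminals, and press the cover shut until it latches. Set the batteries down without dropping them, and leave the bottle, brush jar, tin and palette knife where they are.

Things in the scene. Friction and masses are not known exactly. Their poses are not given: they have to be found in the camera images.
- light: Cordless work light lying on its face, fixed: grey body 210 (x) x 150 (y) mm with cooling fins and a low folded tube stand reaching 128 mm to +x, 90 to each side. Origin: centre of its underside. Raised battery housing in the middle (x -95 to 72, y -40 to 40, flat rim 52 mm above the table): latch at its -x end, at (-72, 0); bay centre at (10, 0); cover hinged at its +x end.
- bay (a point): Centre of the floor of the light's battery bay, 18 mm above the table, 34 mm below the rim; axes as the light's. The well is 89 (x) x 51 (y) mm. A terminal ledge 9 mm long, 13 high stands at its +x end: the pack's nose goes over it (turned round, a pack sits 13 mm too high).
- latch_thumb (a point): Centre of the top of the thumb latch: a small ribbed block 20 (x) x 14 (y) x 12 (high) mm standing on the flat end of the battery housing (52 mm above the table), 26 mm in front (-x) of the cover's free edge; axes as the light's.
- latch (a joint): Travel of the thumb latch in m: 0 at rest (locked), moves to the light's +y side, stop at 0.011; the cover is free from about 0.007. A spring (1.6 to 3.8 N) returns it; the closing cover pushes the bevelled bolt aside by itself.
- cover (a joint): Opening angle of the cover in rad: 0 shut and latched (it rests at up to 0.02), 1.75 fully open, leaning a little back beyond upright. Its spring (0.20 Nm shut, 0.05 Nm open) throws it fully open and holds it there; shutting takes about 2 N at its free edge, and 5 to 8 N over the last 15 mm to snap the latch.
- cover_hinge (a point): Middle of the cover's hinge line (along the light's y), 58 mm to +x of the bay's centre and 53 mm above the table; its axes turn with the cover: -x towards the free edge, z out of its upper face. The cover is a black ribbed shell 114 (x, from hinge to free edge) x 74 (y) x 32 (z) mm, open below.
- cover_edge (a point): Middle of the cover's free edge, on its upper face: 114 mm from the hinge line, 32 mm out; axes turn with the cover.
- pack_spent: Black battery pack 84 (x) x 46 (y) x 60 (z) mm, 0.38 kg, origin at the centre of its underside. Its +x end is the nose: a grey shoulder 8 mm below the top, and underneath a recess 12 mm long, 16 high with brass terminals. Grip across the 46 mm from above; stands 26 mm proud in the light, 42 in a charger. This one is flat and starts in the light under the cover, nose to the light's +x.
- pack_charged: Black battery pack 84 (x) x 46 (y) x 60 (z) mm, 0.38 kg, origin at the centre of its underside. Its +x end is the nose: a grey shoulder 8 mm below the top, and underneath a recess 12 mm long, 16 high with brass terminals. Grip across the 46 mm from above; stands 26 mm proud in the light, 42 in a charger. This one is charged and starts in the occupied charger, nose to that charger's +x.
- charger_free: Charger with an empty well, fixed: low grey box 130 (x) x 86 (y) x 30 (high) mm; origin at the centre of its underside, directly below the well's centre.
- charger_free_bay (a point): Centre of the floor of the empty charger's well, 12 mm above the table, 18 mm below its rim; axes as the charger's. The well is 89 (x) x 51 (y) mm. A terminal ledge 9 mm long, 13 high stands at its +x end: the pack's nose goes over it (turned round, a pack sits 13 mm too high).
- charger_full: The charger that holds the charged battery at the start, fixed, same as the other; origin at the centre of its underside, directly below the well's centre; well floor 12 mm above the table.
- dropper_bottle: Bystander: amber dropper bottle, 38 mm across, 117 high, beside the light; origin at the centre of its underside.
- brush_jar: Bystander: steel jar 70 mm across and 95 high with four brushes standing up to 275 mm high and spreading 40 mm from its axis, behind the occupied charger; origin at the centre of its underside.
- medium_tin: Bystander: low metal tin, 66 mm across, 48 high, in front of the free charger; origin at the centre of its underside.
- palette_knife: Bystander: palette knife 235 mm long lying along its x axis beside the light, 20 mm high; origin under its middle.
Not all that is in view belongs to the job. Leave any blue or green look-alike of the pack_charged alone. What is shaped like the charger_free but green is not meant.

How it is judged:
By the outcome, as a careful person would: the job done as asked, in the order asked, and still so for the second after the job is handed in, with the robot touching nothing.
It also fails if it takes over 72 s, if anything falls off the work surface, if the arm or the gripper's body presses on something with over 40 N, if the wrist force passes 120 N, or if a joint passes its speed limit or range.

## Working session

There is one attempt and no reset: what is moved stays moved. The work goes in short steps, Python scripts to look and compute and a tool call to move; the robot and the scene stay as the last step left them, time stands still between calls to the robot, and variables do not carry over. Pictures are saved under pics/ and viewed, and the job is handed in when it is done.

Besides the shell and the picture viewer there is one more tool, called after "Request:" by a JSON object that holds its "name" and its "arguments", one argument or row to a line. jog_arm: Moves the arm, as the interface text tells. Its arguments: {"type":"object","properties":{"steps":{"type":"array","items":{"type":"object","properties":{"fingers":{"type":"number"},"delta_pos":{"type":"array","items":{"type":"number"}},"turn":{"type":"number"}}}}},"required":["steps"]}

```bash
ls; mkdir -p pics; python3 - <<'E'
from rig import *
import cv2
print(read_state())
for n in ["scene","side","wrist"]:
    im=capture(n); cv2.imwrite(f"pics/{n}0.png",im[:,:,::-1]); print(n,camera_info(n))
for t in ["light","bay","latch_thumb","cover_edge","cover_hinge","charger_free","charger_free_bay","charger_full","pack_charged","pack_spent","dropper_bottle","brush_jar","medium_tin","palette_knife"]:
    for c in ["scene","side"]:
        try: print(t,c,[(round(d["confidence"],2),[round(float(x),4) for x in d["position"]]) for d in tip_of(t,c)][:4])
        except Exception as e: print(t,c,e)
print(read_state()["time_s"])
E
```

```text
pics
{'time_s': 0.0, 'joint_positions': array([ 6.42014203e+01,  3.02793758e+01,  8.21557786e+01,  1.31854940e-03,
        6.76903953e+01, -1.02283912e+01]), 'qvel': array([-0.04637396,  0.06467959, -0.00501795, -0.02775526, -0.07939679,
       -0.00739436]), 'tau': array([ 9.95518967e-04, -4.40037167e+01, -1.76589149e+01,  6.33549783e-02,
        5.83472766e-02, -1.29342466e-04]), 'position': array([0.16743083, 0.60143333, 0.23857059]), 'tcp_rot': array([[ 2.68426033e-01, -9.72821094e-04, -9.63299807e-01],
       [ 9.63297893e-01, -1.96358440e-03,  2.68427482e-01],
       [-2.15265239e-03, -9.99997599e-01,  4.10039340e-04]]), 'force': array([ 0.07679069, -1.07232667,  0.97509642]), 'moment': array([ 0.00141481,  0.01951058, -0.02282916]), 'opening': 1.0022279720495326}
scene {'fov_y': 52.40250452651182, 'cx': 317.67356382560735, 'cy': 250.31881539573698, 'view': array([[-0.86156955,  0.50763636,  0.00179691,  0.42567512],
       [ 0.34559781,  0.58914023, -0.73039438, -0.09750944],
       [-0.37183338, -0.62866455, -0.6830233 ,  1.3162921 ],
       [ 0.        ,  0.        ,  0.    
[... 2059 characters left out ...]
pent scene []
pack_spent side [(0.7, [0.502, 0.0009, 0.0105])]
dropper_bottle scene [(0.86, [0.4825, 0.4718, -0.0007]), (0.68, [0.4683, -0.3534, -0.0013])]
dropper_bottle side [(0.74, [0.543, 0.3648, 0.0543]), (0.57, [0.4823, 0.4689, 0.0032])]
brush_jar scene [(0.7, [0.6027, 0.0678, 0.0023])]
brush_jar side [(0.66, [0.6079, 0.0718, -0.0001]), (0.2, [0.4652, 0.2108, -0.0017])]
medium_tin scene [(0.95, [0.347, -0.3636, 0.0013]), (0.61, [0.5051, -0.0014, 0.0169])]
medium_tin side [(0.74, [0.3452, -0.3711, -0.0022]), (0.53, [0.5404, 0.3668, 0.0551])]
palette_knife scene [(0.86, [0.4681, 0.2106, 0.0039]), (0.15, [0.5986, 0.0709, 0.0018])]
palette_knife side [(0.63, [0.4625, 0.2124, 0.0007])]
1.55
```

View pics/scene0.png

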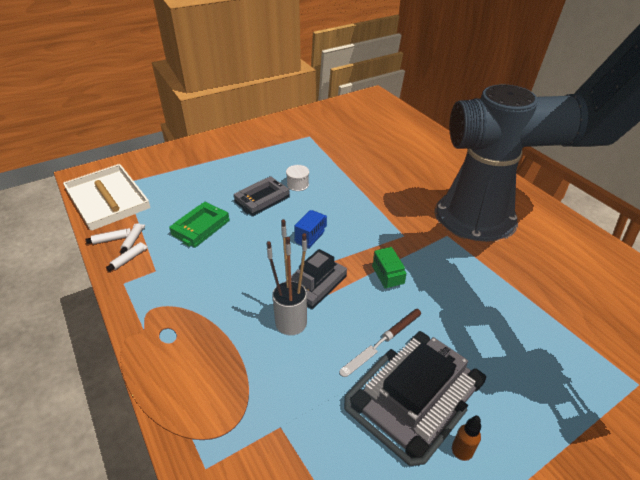

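View pics/side0.png

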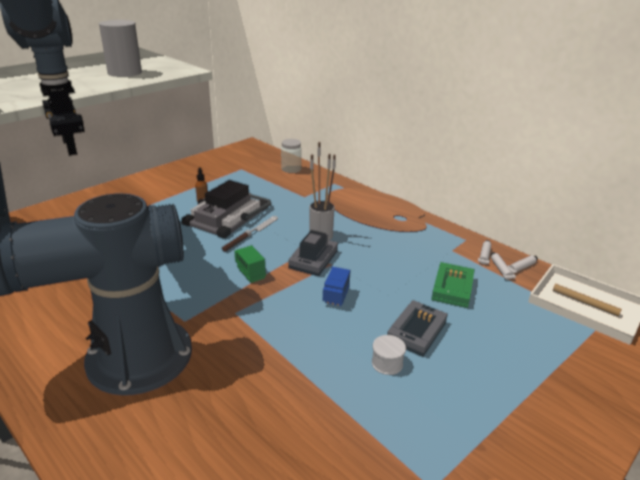

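View pics/wrist0.png

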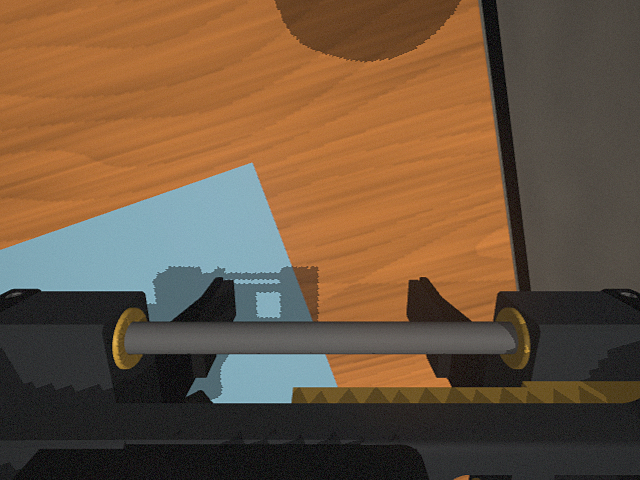

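The scene view shows the light at about (415,385) with its cover shut and latch end towards the robot. The full charger is at (320,275), the free dark charger at (262,195) beside the tin, and the blue and green look-alikes are separate from these. I'll move the wrist camera over the light next.

Request:
{"name": "jog_arm", "arguments": {
  "steps": [
    {"delta_pos": [235, -278, 20], "turn": 32, "fingers": 0},
    {"delta_pos": [235, -278, 20], "turn": 32, "fingers": 0},
    {"delta_pos": [235, -278, 20], "turn": 32, "fingers": 0},
    {"delta_pos": [235, -278, 20], "turn": 32, "fingers": 0},
    {"delta_pos": [235, -278, 20], "turn": 32, "fingers": 0},
    {"delta_pos": [235, -278, 20], "turn": 32, "fingers": 0},
    {"delta_pos": [235, -278, 20], "turn": 32, "fingers": 0},
    {"delta_pos": [235, -278, 20], "turn": 32, "fingers": 0},
    {"delta_pos": [235, -278, 20], "turn": 32, "fingers": 0},
    {"delta_pos": [235, -278, 20], "turn": 32, "fingers": 0},
    {"delta_pos": [235, -278, 20], "turn": 32, "fingers": 0},
    {"delta_pos": [235, -278, 20], "turn": 32, "fingers": 0}
  ]
}}

```text
time_s: 2.55
position: [0.4025, 0.324, 0.2595]
tcp_rot: [[-0.282, -0.001, -0.96], [0.96, 0.0, -0.282], [0.001, -1.0, 0.001]]
force: [-0.5, 0.5, 0.3]
opening: 0.173
```

```bash
cat > h.py <<'E'
from rig import *
import numpy as np, cv2
def look(name,fn):
    s=read_state(); im=capture(name); cv2.imwrite(f"pics/{fn}.png",im[:,:,::-1])
    return s,im
def K(ci):
    f=240/np.tan(np.radians(ci["fov_y"]/2)); return np.array([[f,0,ci["cx"]],[0,f,ci["cy"]],[0,0,1]])
def w2c(name,s=None):
    ci=camera_info(name)
    if name!="wrist": return K(ci),ci["view"]
    T=np.eye(4);T[:3,:3]=s["tcp_rot"];T[:3,3]=s["position"]
    return K(ci),np.linalg.inv(T@ci["tool_from_camera"])
def proj(P,name,s=None):
    k,V=w2c(name,s);P=np.atleast_2d(P);c=(V[:3,:3]@P.T).T+V[:3,3];p=(k@c.T).T
    return p[:,:2]/p[:,2:]
def back(uv,z,name,s=None):
    k,V=w2c(name,s);R=V[:3,:3];C=-R.T@V[:3,3]
    uv=np.atleast_2d(uv);d=(R.T@np.linalg.inv(k)@np.c_[uv,np.ones(len(uv))].T).T
    return C+d*((z-C[2])/d[:,2])[:,None]
def tips(ts,cs):
    for t in ts:
        for c in cs: print(t,c,[(round(d["confidence"],2),[round(float(x),4) for x in d["position"]]) for d in tip_of(t,c)][:3])
def st(s):
    print("t",round(s["time_s"],2),"p",s["position"].round(4),"F",s["force"].round(1),"op",round(s["opening"],3),"jawang",round(np.degrees(np.arctan2(s["tcp_rot"][1,0],s["tcp_rot"][0,0])),2), "j6",s["joint_positions"][5].round(1))
E
python3 - <<'E'
from h import *
s,im=look("wrist","w1"); st(s)
np.save("s1.npy",s,allow_pickle=True)
tips(["latch_thumb","cover_edge","cover_hinge","light","bay"],["wrist"])
E
```

```text
t 2.55 p [0.4025 0.324  0.2595] F [-0.5  0.5  0.3] op 0.173 jawang 106.36 j6 -80.0
latch_thumb wrist [(0.56, [0.4092, 0.3213, 0.0653])]
cover_edge wrist [(0.92, [0.4332, 0.3306, 0.0853])]
cover_hinge wrist [(0.43, [0.5054, 0.0005, 0.0128])]
light wrist [(0.89, [0.4779, 0.3421, -0.0039])]
bay wrist []
```

View pics/w1.png

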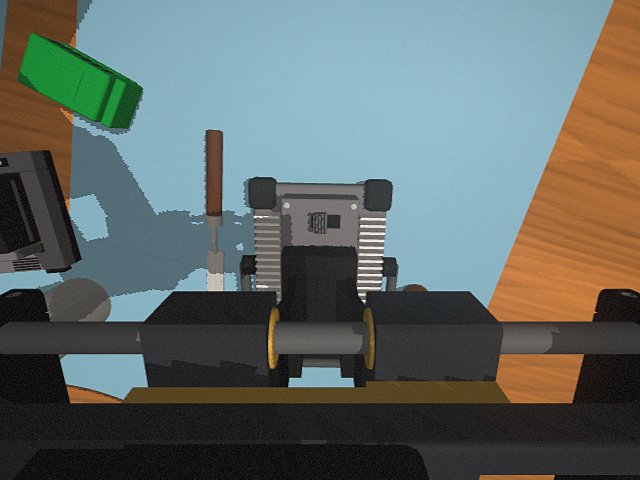

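```bash
python3 - <<'E'
from h import *
im=cv2.imread("pics/w1.png"); c=im[170:290,230:410]; cv2.imwrite("pics/w1z.png",cv2.resize(c,None,fx=4.4,fy=4.4,interpolation=cv2.INTER_CUBIC)[:528])
im=cv2.imread("pics/side0.png"); c=im[170:240,180:290]; cv2.imwrite("pics/s0z.png",cv2.resize(c,None,fx=6,fy=6,interpolation=cv2.INTER_CUBIC))
s=np.load("s1.npy",allow_pickle=True).item()
L=np.array([.4794,.3467]);a=np.radians(16.4);R=np.array([[np.cos(a),-np.sin(a)],[np.sin(a),np.cos(a)]])
for p,z in [((-72,0),64),((-82,-7),64),((-82,7),64),((-62,7),64),((-62,-7),64),((-95,-40),52),((-95,40),52),((-46,-37),85),((-46,37),85)]:
    q=L+R@np.array(p)/1000; print(p,proj([*q,z/1000],"wrist",s).round(1))
E
```

```text
(-72, 0) [[320.9 226.4]]
(-82, -7) [[313.8 216.6]]
(-82, 7) [[328.  216.6]]
(-62, 7) [[327.9 236. ]]
(-62, -7) [[314. 236.]]
(-95, -40) [[281.4 201.6]]
(-95, 40) [[360.3 201.4]]
(-46, -37) [[282.6 258. ]]
(-46, 37) [[359.4 257.8]]
```

View pics/w1z.png

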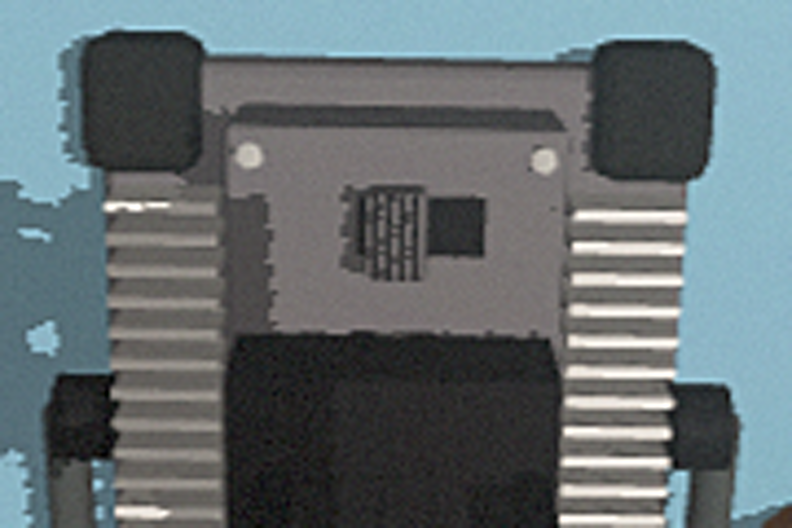

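View pics/s0z.png

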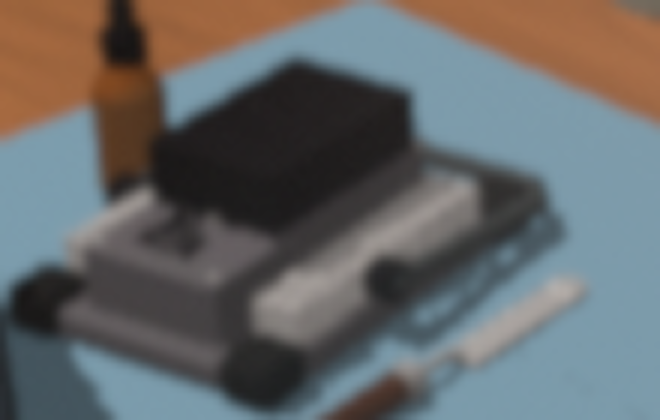

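```bash
python3 - <<'E'
from h import *
s=np.load("s1.npy",allow_pickle=True).item()
print(back([[319.5,223.2]],.064,"wrist",s))
q=back([[282.3,198.2],[358.5,199.8]],.052,"wrist",s);print(q, np.degrees(np.arctan2(*(q[1]-q[0])[[1,0]])), np.linalg.norm(q[1]-q[0]))
q=back([[230+230/4.4,170+375/4.4],[230+560/4.4,170+385/4.4]],.085,"wrist",s);print(q, np.degrees(np.arctan2(*(q[1]-q[0])[[1,0]])), np.linalg.norm(q[1]-q[0]))
# fov: scene mask of cover from scene
E
```

```text
[[0.40759556 0.32409975 0.064     ]]
[[0.39596932 0.28152589 0.052     ]
 [0.37597513 0.35600091 0.052     ]] 105.0277564842335 0.07711223406074855
[[0.44306864 0.29720976 0.085     ]
 [0.42511807 0.36712714 0.085     ]] 104.39911024721232 0.07218491851463552
```

Request:
{"name": "jog_arm", "arguments": {
  "steps": [
    {"delta_pos": [9.5, -32, -40], "turn": -1.4, "fingers": 0},
    {"delta_pos": [9.5, -32, -80], "turn": -1.4, "fingers": 0},
    {"delta_pos": [9.5, -32, -120], "turn": -1.4, "fingers": 0},
    {"delta_pos": [9.5, -32, -160], "turn": -1.4, "fingers": 0},
    {"delta_pos": [9.5, -32, -180], "turn": -1.4, "fingers": 0},
    {"delta_pos": [9.5, -32, -186], "turn": -1.4, "fingers": 0},
    {"delta_pos": [9.5, -32, -186], "turn": -1.4, "fingers": 0}
  ]
}}

```text
time_s: 3.43
position: [0.411, 0.2921, 0.0719]
tcp_rot: [[-0.26, -0.004, -0.966], [0.966, -0.002, -0.26], [-0.001, -1.0, 0.004]]
force: [-1.2, 0.3, -0.9]
opening: 0.004
```

```bash
python3 - <<'E'
from h import *
s,im=look("wrist","w2"); st(s)
look("side","s2")
E
```

```text
t 3.43 p [0.411  0.2921 0.0719] F [-1.2  0.3 -0.9] op 0.004 jawang 105.08 j6 -82.4
```

View pics/w2.png

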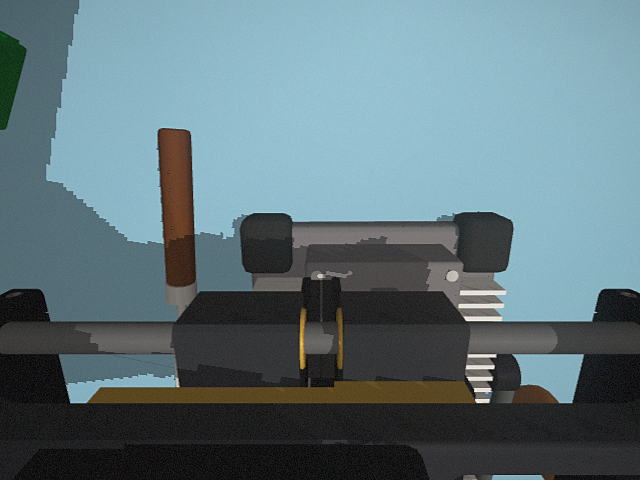

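Request:
{"name": "jog_arm", "arguments": {
  "steps": [
    {"delta_pos": [-1, 4, 0], "turn": 0, "fingers": 0},
    {"delta_pos": [-2, 8, 0], "turn": 0, "fingers": 0},
    {"delta_pos": [-3, 11.6, 0], "turn": 0, "fingers": 0},
    {"delta_pos": [-3.6, 13.5, 0], "turn": 0, "fingers": 0},
    {"delta_pos": [-4.1, 15.4, 0], "turn": 0, "fingers": 0},
    {"delta_pos": [-4.7, 17.4, 0], "turn": 0, "fingers": 0},
    {"delta_pos": [-4.7, 17.4, 0], "turn": 0, "fingers": 0}
  ]
}}

```text
time_s: 4.12
position: [0.4077, 0.3097, 0.0738]
tcp_rot: [[-0.26, 0.001, -0.966], [0.966, 0.0, -0.26], [-0.0, -1.0, -0.001]]
force: [0.4, -1.3, 0.8]
opening: 0.003
```

```bash
python3 - <<'E'
from h import *
s,im=look("scene","c3"); st(s)
cv2.imwrite("pics/c3z.png",cv2.resize(im[260:480,300:540,::-1],None,fx=2.5,fy=2.5))
E
```

```text
t 4.12 p [0.4077 0.3097 0.0738] F [ 0.4 -1.3  0.8] op 0.003 jawang 105.06 j6 -80.3
```

View pics/c3z.png

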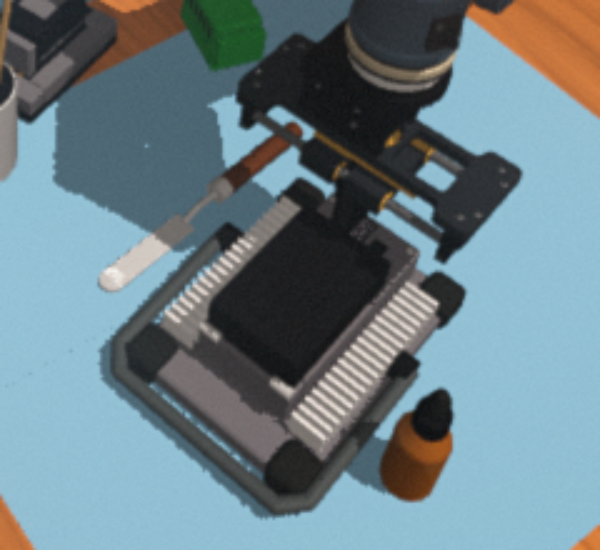

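Nearly touching, so I'll keep pushing along the light's +y.

Request:
{"name": "jog_arm", "arguments": {
  "steps": [
    {"delta_pos": [-0.5, 2, 0], "turn": 0, "fingers": 0},
    {"delta_pos": [-1, 4, 0], "turn": 0, "fingers": 0},
    {"delta_pos": [-1.6, 6, 0], "turn": 0, "fingers": 0},
    {"delta_pos": [-2.1, 8, 0], "turn": 0, "fingers": 0},
    {"delta_pos": [-2.1, 8, 0], "turn": 0, "fingers": 0}
  ]
}}

```text
time_s: 4.58
position: [0.4054, 0.3176, 0.0735]
tcp_rot: [[-0.26, 0.0, -0.966], [0.966, -0.0, -0.26], [-0.0, -1.0, -0.0]]
force: [1.8, -3.8, 2.0]
opening: 0.006
```

```bash
python3 - <<'E'
from h import *
s,im=look("scene","c4"); st(s)
cv2.imwrite("pics/c4z.png",cv2.resize(im[260:480,300:540,::-1],None,fx=2.5,fy=2.5))
E
```

```text
t 4.58 p [0.4054 0.3176 0.0735] F [ 1.8 -3.8  2. ] op 0.006 jawang 105.05 j6 -79.4
```

View pics/c4z.png

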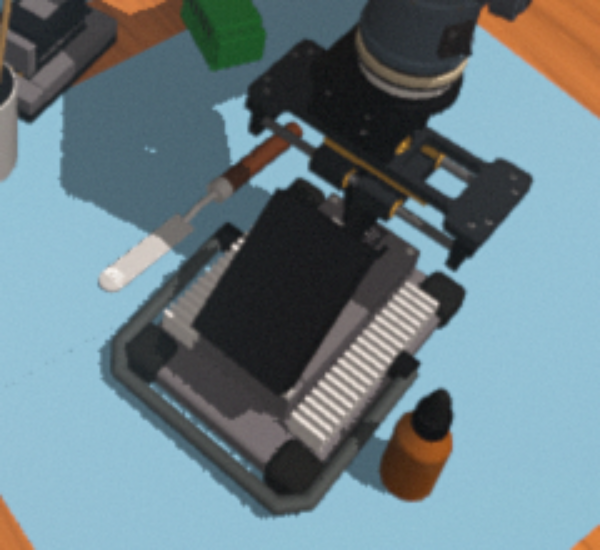

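Request:
{"name": "jog_arm", "arguments": {
  "steps": [
    {"delta_pos": [0, 0, 0], "turn": 0, "fingers": 0},
    {"delta_pos": [-12, -3, 0], "turn": 0, "fingers": 0},
    {"delta_pos": [-29, -8, 0], "turn": 0, "fingers": 0},
    {"delta_pos": [-40, -8, 30], "turn": 0, "fingers": 100},
    {"delta_pos": [-40, -8, 65], "turn": 0, "fingers": 100},
    {"delta_pos": [-30, -5, 105], "turn": 0, "fingers": 100},
    {"delta_pos": [-15, 0, 145], "turn": 0, "fingers": 100},
    {"delta_pos": [0, 5, 185], "turn": 0, "fingers": 100},
    {"delta_pos": [12, 10, 220], "turn": 0, "fingers": 100},
    {"delta_pos": [24, 13, 256], "turn": 0, "fingers": 100},
    {"delta_pos": [24, 13, 256], "turn": 0, "fingers": 100},
    {"delta_pos": [24, 13, 256], "turn": 0, "fingers": 100}
  ]
}}

```text
time_s: 5.63
position: [0.4306, 0.3317, 0.3317]
tcp_rot: [[-0.259, 0.004, -0.966], [0.966, 0.004, -0.259], [0.002, -1.0, -0.005]]
force: [-0.3, -0.4, 0.1]
opening: 0.601
```

```bash
python3 - <<'E'
from h import *
s,im=look("wrist","w5"); st(s)
np.save("s5.npy",s,allow_pickle=True)
tips(["pack_spent","bay","cover_hinge","light","latch_thumb"],["wrist"])
E
```

```text
t 5.63 p [0.4306 0.3317 0.3317] F [-0.3 -0.4  0.1] op 0.601 jawang 105.02 j6 -79.3
pack_spent wrist [(0.64, [0.4877, 0.3452, 0.0199])]
bay wrist [(0.64, [0.4604, 0.2118, -0.0003]), (0.17, [0.4848, 0.4641, 0.0005])]
cover_hinge wrist [(0.64, [0.5463, 0.359, 0.047])]
light wrist []
latch_thumb wrist [(0.69, [0.4099, 0.3215, 0.0671])]
```

View pics/w5.png

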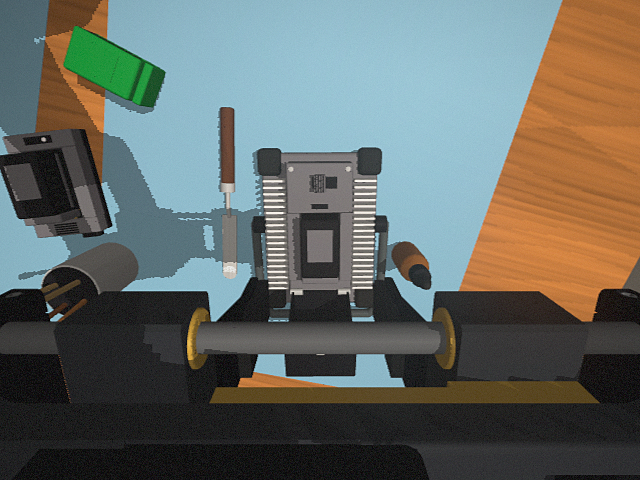

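```bash
python3 - <<'E'
from h import *
s=np.load("s5.npy",allow_pickle=True).item()
im=cv2.imread("pics/w5.png")
S=5;x0,y0=245,190
c=cv2.resize(im[y0:y0+115,x0:x0+150],None,fx=S,fy=S,interpolation=cv2.INTER_CUBIC)
def draw(L,yaw,col):
    a=np.radians(yaw);R=np.array([[np.cos(a),-np.sin(a)],[np.sin(a),np.cos(a)]])
    for pts,z in [([(-32,-23),(52,-23),(52,23),(-32,23)],.078),([(-95,-40),(72,-40),(72,40),(-95,40)],.052)]:
        P=[[*(L+R@np.array(p)/1000),z] for p in pts]
        uv=(proj(P,"wrist",s)-[x0,y0]+.5)*S
        cv2.polylines(c,[uv.astype(int)],True,col,1)
draw(np.array([.4771,.3427]),15.,(0,0,255))
cv2.imwrite("pics/w5z.png",c)
E
```

```text
(no output)
```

View pics/w5z.png

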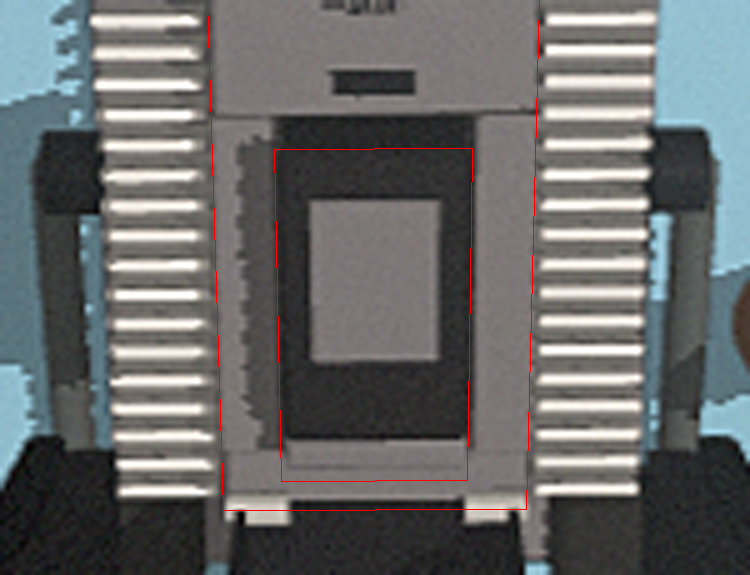

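```bash
python3 - <<'E'
import cv2,numpy as np
a=cv2.imread("pics/scene0.png")[170:220,225:295];b=cv2.imread("pics/side0.png")[295:355,380:455]
c=cv2.imread("pics/w5.png")[120:245,0:115]; d=cv2.imread("pics/side0.png")[220:275,280:345]
r=lambda i:cv2.resize(i,(390,290),interpolation=cv2.INTER_CUBIC)
cv2.imwrite("pics/z6.png",np.vstack([np.hstack([r(a),r(b)]),np.hstack([r(c),r(d)])]))
E
```

```text
(no output)
```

View pics/z6.png

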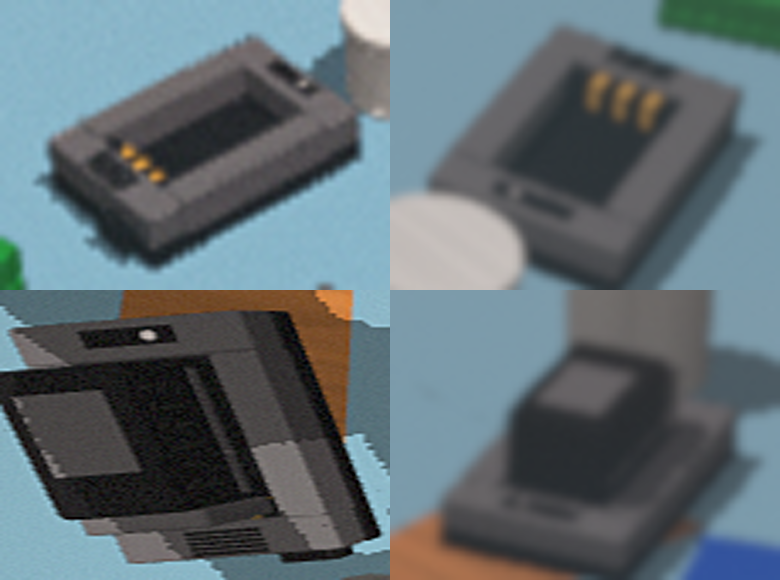

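Request:
{"name": "jog_arm", "arguments": {
  "steps": [
    {"delta_pos": [35, 9, -10], "turn": 0, "fingers": 100},
    {"delta_pos": [57, 15, -45], "turn": 0, "fingers": 100},
    {"delta_pos": [57, 15, -85], "turn": 0, "fingers": 100},
    {"delta_pos": [57, 15, -125], "turn": 0, "fingers": 100},
    {"delta_pos": [57, 15, -165], "turn": 0, "fingers": 100},
    {"delta_pos": [57, 15, -195], "turn": 0, "fingers": 100},
    {"delta_pos": [57, 15, -215], "turn": 0, "fingers": 100}
  ]
}}

```text
time_s: 6.52
position: [0.4836, 0.3441, 0.1098]
tcp_rot: [[-0.259, -0.007, -0.966], [0.966, -0.003, -0.259], [-0.001, -1.0, 0.008]]
force: [-0.8, 0.0, 0.5]
opening: 1.001
```

```bash
python3 - <<'E'
from h import *
s,im=look("scene","c7"); st(s)
cv2.imwrite("pics/c7z.png",cv2.resize(im[240:480,300:540,::-1],None,fx=2.4,fy=2.4))
E
```

```text
t 6.52 p [0.4836 0.3441 0.1098] F [-0.8  0.   0.5] op 1.001 jawang 105.01 j6 -80.4
```

View pics/c7z.png

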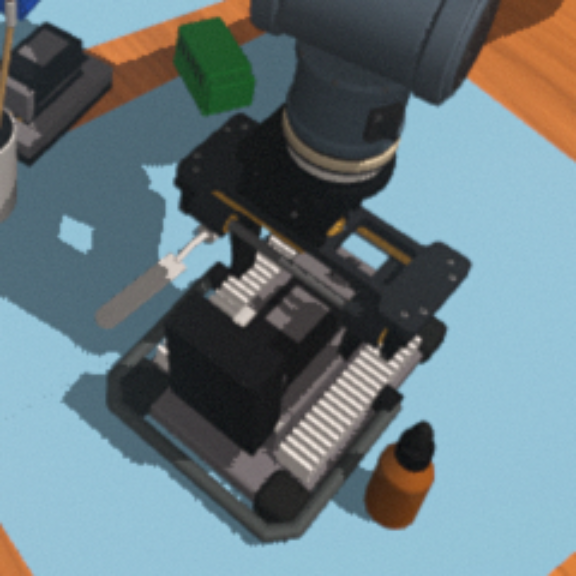

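The jaws straddle the pack and stay clear of the cover. I'll go down and grip.

Request:
{"name": "jog_arm", "arguments": {
  "steps": [
    {"delta_pos": [0, 0, -15], "turn": 0, "fingers": 100},
    {"delta_pos": [0, 0, -30], "turn": 0, "fingers": 100},
    {"delta_pos": [0, 0, -40], "turn": 0, "fingers": 100},
    {"delta_pos": [0, 0, -40], "turn": 0, "fingers": 100},
    {"delta_pos": [0, 0, -40], "turn": 0, "fingers": 0},
    {"delta_pos": [0, 0, -40], "turn": 0, "fingers": 0},
    {"delta_pos": [0, 0, -40], "turn": 0, "fingers": 0},
    {"delta_pos": [0, 0, -40], "turn": 0, "fingers": 0},
    {"delta_pos": [0, 0, -40], "turn": 0, "fingers": 0},
    {"delta_pos": [0, 0, -40], "turn": 0, "fingers": 0},
    {"delta_pos": [0, 0, -40], "turn": 0, "fingers": 0}
  ]
}}

```text
time_s: 7.48
position: [0.4866, 0.3455, 0.0749]
tcp_rot: [[-0.259, 0.0, -0.966], [0.966, 0.0, -0.259], [0.0, -1.0, -0.001]]
force: [0.7, -0.5, 0.2]
opening: 0.553
```

```bash
python3 - <<'E'
from h import *
s=read_state(); st(s)
E
```

```text
t 7.48 p [0.4866 0.3455 0.0749] F [ 0.7 -0.5  0.2] op 0.553 jawang 105.03 j6 -80.4
```

Request:
{"name": "jog_arm", "arguments": {
  "steps": [
    {"delta_pos": [0, 0, 0], "turn": 0, "fingers": 0},
    {"delta_pos": [0, 0, 0], "turn": 0, "fingers": 0},
    {"delta_pos": [0, 0, 0], "turn": 0, "fingers": 0},
    {"delta_pos": [0, 0, 10], "turn": 0, "fingers": 0},
    {"delta_pos": [0, 0, 25], "turn": 0, "fingers": 0},
    {"delta_pos": [0, 0, 50], "turn": 0, "fingers": 0},
    {"delta_pos": [0, 0, 85], "turn": 0, "fingers": 0},
    {"delta_pos": [0, 0, 125], "turn": 0, "fingers": 0},
    {"delta_pos": [0, 0, 150], "turn": 0, "fingers": 0}
  ]
}}

```text
time_s: 8.23
position: [0.4869, 0.3457, 0.2278]
tcp_rot: [[-0.259, 0.002, -0.966], [0.966, 0.001, -0.259], [0.0, -1.0, -0.003]]
force: [1.8, 0.2, -2.3]
opening: 0.53
```

```bash
python3 - <<'E'
from h import *
s,im=look("scene","c8"); st(s)
cv2.imwrite("pics/c8z.png",cv2.resize(im[200:480,260:540,::-1],None,fx=2,fy=2))
E
```

```text
t 8.23 p [0.4869 0.3457 0.2278] F [ 1.8  0.2 -2.3] op 0.53 jawang 105.04 j6 -80.4
```

View pics/c8z.png

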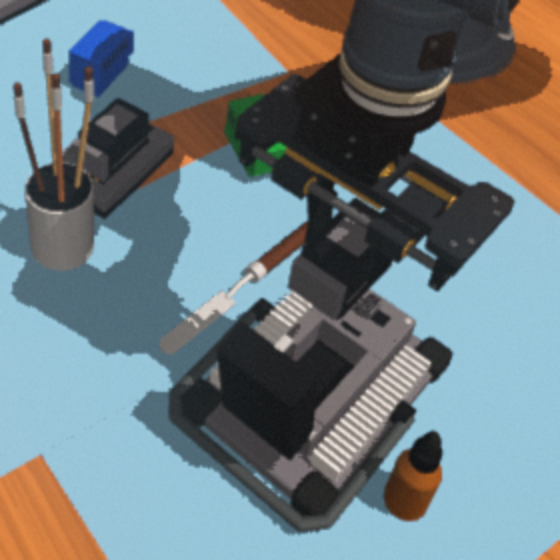

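```bash
cat >> h.py <<'E'
from scipy.optimize import minimize
def boxpts(x,y,yaw,l,w,h):
    a=np.radians(yaw);R=np.array([[np.cos(a),-np.sin(a)],[np.sin(a),np.cos(a)]])
    return np.array([[*(np.array([x,y])+R@[sx*l/2,sy*w/2]),z] for sx in(-1,1) for sy in(-1,1) for z in (0,h)])
def sil(P,cam,s=None):
    uv=proj(P,cam,s);m=np.zeros((480,640),np.uint8)
    cv2.fillConvexPoly(m,np.round(cv2.convexHull(uv.astype(np.float32))*16).astype(np.int32),255,lineType=cv2.LINE_AA,shift=4);return m/255.
E
python3 - <<'E'
from h import *
M={}
for c in ["scene","side"]:
    capture(c)
    for d in trace("charger_free",c):
        m=d["mask"];ys,xs=np.nonzero(m);print(c,d["confidence"],m.sum(),xs.mean(),ys.mean())
        if m.sum() and c not in M:
            # expected centre
            e=proj([.466,-.353,.015],c)[0]
            if np.hypot(xs.mean()-e[0],ys.mean()-e[1])<12: M[c]=m
def cost(p):
    return sum(np.abs(sil(boxpts(*p,.130,.086,.030),c)-m).sum()/m.sum() for c,m in M.items())
best=min((minimize(cost,[.466,-.353,y],method="Nelder-Mead",options=dict(initial_simplex=[[.466,-.353,y],[.472,-.353,y],[.466,-.347,y],[.466,-.353,y+8]])) for y in range(-60,61,20)),key=lambda r:r.fun)
print(best.x,best.fun,list(M))
E
```

```text
scene 0.73 1313 260.6725057121097 195.74638233054074
scene 0.57 1544 199.23316062176167 224.10621761658032
side 0.62 2042 418.0994123408423 327.37365328109695
side 0.6 1411 452.5442948263643 285.34018426647765
[ 0.4700926  -0.35493374 11.59436069] 0.26568798361215834 ['scene', 'side']
```

Request:
{"name": "jog_arm", "arguments": {
  "steps": [
    {"delta_pos": [0, -20, 40], "turn": 0, "fingers": 0},
    {"delta_pos": [-117, -718, 95], "turn": -3.4, "fingers": 0},
    {"delta_pos": [-117, -718, 95], "turn": -3.4, "fingers": 0},
    {"delta_pos": [-117, -718, 95], "turn": -3.4, "fingers": 0},
    {"delta_pos": [-117, -718, 95], "turn": -3.4, "fingers": 0},
    {"delta_pos": [-117, -718, 95], "turn": -3.4, "fingers": 0},
    {"delta_pos": [-117, -718, 95], "turn": -3.4, "fingers": 0},
    {"delta_pos": [-117, -718, 95], "turn": -3.4, "fingers": 0},
    {"delta_pos": [-117, -718, 95], "turn": -3.4, "fingers": 0},
    {"delta_pos": [-117, -718, 95], "turn": -3.4, "fingers": 0},
    {"delta_pos": [-117, -718, 95], "turn": -3.4, "fingers": 0},
    {"delta_pos": [-117, -718, 95], "turn": -3.4, "fingers": 0},
    {"delta_pos": [-117, -718, 95], "turn": -3.4, "fingers": 0},
    {"delta_pos": [-117, -718, 95], "turn": -3.4, "fingers": 0},
    {"delta_pos": [-117, -718, 95], "turn": -3.4, "fingers": 0},
    {"delta_pos": [-117, -718, 95], "turn": -3.4, "fingers": 0},
    {"delta_pos": [-117, -718, 95], "turn": -3.4, "fingers": 0},
    {"delta_pos": [-117, -718, 95], "turn": -3.4, "fingers": 0},
    {"delta_pos": [-117, -718, 95], "turn": -3.4, "fingers": 0},
    {"delta_pos": [-117, -718, 95], "turn": -3.4, "fingers": 0}
  ]
}}

```text
time_s: 10.15
position: [0.3681, -0.3744, 0.3167]
tcp_rot: [[-0.197, -0.003, -0.98], [0.98, 0.004, -0.197], [0.005, -1.0, 0.002]]
force: [-0.1, 1.4, -3.9]
opening: 0.524
```

```bash
python3 - <<'E'
from h import *
s,im=look("wrist","w9"); st(s)
np.save("s9.npy",s,allow_pickle=True)
tips(["charger_free","charger_free_bay","medium_tin"],["wrist"])
E
```

```text
t 10.15 p [ 0.3681 -0.3744  0.3167] F [-0.1  1.4 -3.9] op 0.524 jawang 101.38 j6 -159.1
charger_free wrist [(0.65, [0.6585, -0.3236, -0.0021])]
charger_free_bay wrist [(0.74, [0.6612, -0.3213, 0.014])]
medium_tin wrist [(0.57, [0.3453, -0.364, 0.0008])]
```

View pics/w9.png

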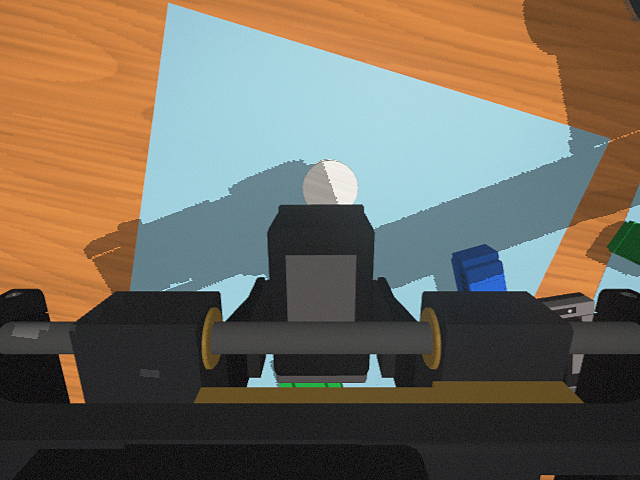

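Request:
{"name": "jog_arm", "arguments": {
  "steps": [
    {"delta_pos": [185, 28, 0], "turn": 0, "fingers": 0},
    {"delta_pos": [185, 28, 0], "turn": 0, "fingers": 0},
    {"delta_pos": [185, 28, 0], "turn": 0, "fingers": 0},
    {"delta_pos": [185, 28, 0], "turn": 0, "fingers": 0},
    {"delta_pos": [185, 28, 0], "turn": 0, "fingers": 0},
    {"delta_pos": [185, 28, 0], "turn": 0, "fingers": 0},
    {"delta_pos": [185, 28, 0], "turn": 0, "fingers": 0},
    {"delta_pos": [185, 28, 0], "turn": 0, "fingers": 0}
  ]
}}

```text
time_s: 11.02
position: [0.5538, -0.3428, 0.3188]
tcp_rot: [[-0.203, -0.003, -0.979], [0.979, 0.001, -0.203], [0.002, -1.0, 0.002]]
force: [0.2, 0.1, -3.6]
opening: 0.525
```

```bash
python3 - <<'E'
from h import *
s,im=look("wrist","w10"); st(s)
np.save("s10.npy",s,allow_pickle=True)
tips(["charger_free","charger_free_bay"],["wrist"])
E
```

```text
t 11.02 p [ 0.5538 -0.3428  0.3188] F [ 0.2  0.1 -3.6] op 0.525 jawang 101.73 j6 -143.3
charger_free wrist [(0.96, [0.4699, -0.354, -0.0022])]
charger_free_bay wrist [(0.63, [0.4682, -0.3536, 0.0128])]
```

View pics/w10.png

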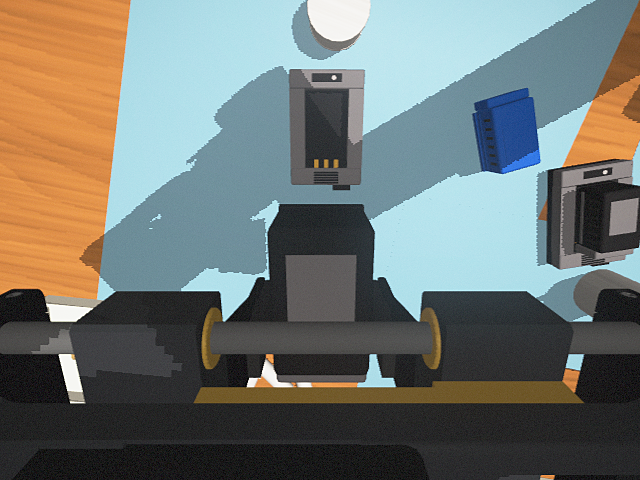

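```bash
cat > ov.py <<'E'
from h import *
def ov(fn,sf,pose,x0,y0,w,h,S,out,rects):
    s=np.load(sf,allow_pickle=True).item()
    c=cv2.resize(cv2.imread(fn)[y0:y0+h,x0:x0+w],None,fx=S,fy=S,interpolation=cv2.INTER_CUBIC)
    x,y,a=pose;a=np.radians(a);R=np.array([[np.cos(a),-np.sin(a)],[np.sin(a),np.cos(a)]])
    for l,wd,z in rects:
        P=[[*(np.array([x,y])+R@[sx*l/2,sy*wd/2]),z] for sx,sy in((-1,-1),(1,-1),(1,1),(-1,1))]
        uv=(proj(P,"wrist",s)-[x0,y0]+.5)*S
        cv2.polylines(c,[np.round(uv*16).astype(int)],True,(0,0,255),1,cv2.LINE_AA,4)
    cv2.imwrite(out,c)
E
python3 - <<'E'
from ov import *
s=np.load("s10.npy",allow_pickle=True).item()
ov("pics/w10.png","s10.npy",(.4690,-.3535,11.6),275,60,105,135,4.4,"pics/z10.png",[(.130,.086,.030),(.089,.051,.030),(.089,.051,.012)])
E
```

```text
(no output)
```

View pics/z10.png

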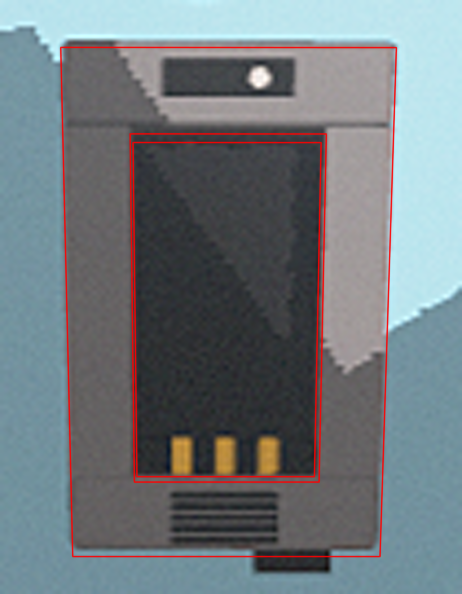

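```bash
python3 - <<'E'
from h import *
s=np.load("s10.npy",allow_pickle=True).item()
x0,y0,S=255,195,5
c=cv2.resize(cv2.imread("pics/w10.png")[y0:y0+110,x0:x0+135],None,fx=S,fy=S,interpolation=cv2.INTER_CUBIC)
R=s["tcp_rot"];p=s["position"]
for up in (3,-57):
    # tool: x jaw, y down, z towards robot
    P=[p+R@np.array([sx*.023,-up/1000,sz*.042]) for sx,sz in((-1,1),(1,1),(1,-1),(-1,-1))]
    uv=(proj(P,"wrist",s)-[x0,y0]+.5)*S; print((uv/S+[x0,y0]).round(1).tolist())
    cv2.polylines(c,[np.round(uv).astype(int)],True,(0,0,255),1)
cv2.imwrite("pics/z10b.png",c)
E
```

```text
[[266.4, 226.7], [376.6, 226.5], [369.2, 394.4], [274.5, 394.6]]
[[281.9, 201.5], [361.0, 201.3], [357.1, 329.5], [286.3, 329.7]]
```

View pics/z10b.png

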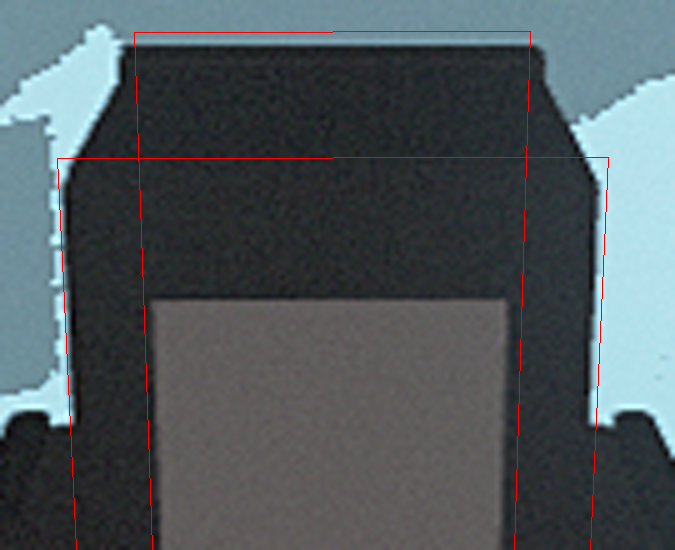

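```bash
python3 - <<'E'
from h import *
s=read_state();out=[]
R=s["tcp_rot"];p=s["position"]
for cam in ["scene","side"]:
    im=capture(cam)[:,:,::-1].copy()
    e=proj(p,cam)[0].astype(int);x0,y0=e[0]-45,e[1]-45;S=6
    c=cv2.resize(im[y0:y0+90,x0:x0+65+0],None,fx=S,fy=S,interpolation=cv2.INTER_CUBIC)
    for up in (3,-57):
        P=[p+R@np.array([sx*.023,-up/1000,sz*.042]) for sx,sz in((-1,1),(1,1),(1,-1),(-1,-1))]
        uv=(proj(P,cam)-[x0,y0]+.5)*S
        cv2.polylines(c,[np.round(uv).astype(int)],True,(0,0,255),1)
    out.append(c)
cv2.imwrite("pics/z11.png",np.hstack(out))
E
```

```text
(no output)
```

View pics/z11.png

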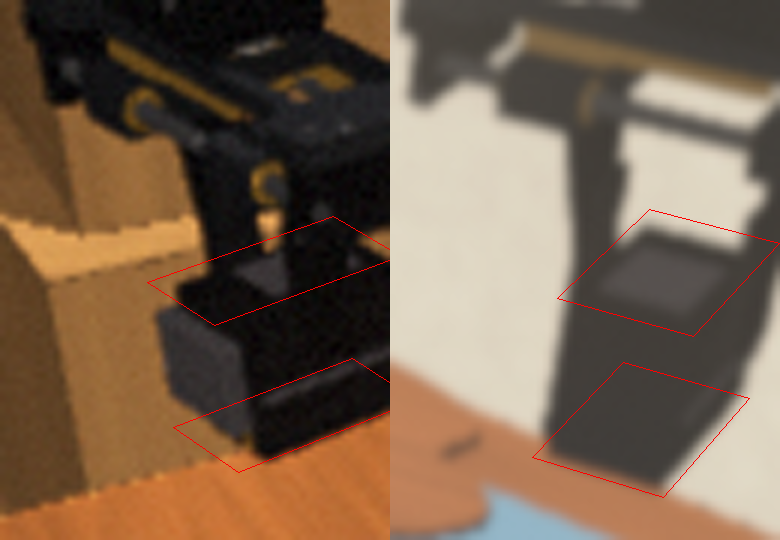

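```bash
python3 - <<'E'
from h import *
s=np.load("s5.npy",allow_pickle=True).item()
a=np.radians(15);u=np.array([np.cos(a),np.sin(a)]);L=np.array([.4771,.3427])
for x,z,n in [(52,.070,"nose shoulder"),(40,.070,""),(52,.078,""),(72,.052,"hous end"),(54.5,.052,"well end"),(-34.5,.052,"well start"),(-32,.078,"rear top"),(10,.078,"mid top"),(-46,.052,"")]:
    print(n,x,z,((proj([*(L+u*x/1000),z],"wrist",s)[0]-[245,190]+.5)*5).round(0))
s=np.load("s10.npy",allow_pickle=True).item()
R=s["tcp_rot"];p=s["position"]
for zz in (42,0,-20,-34,-42):
    for up in(3,-5): print(zz,up,proj(p+R@np.array([0,-up/1000,zz/1000]),"wrist",s).round(1))
E
```

```text
nose shoulder 52 0.07 [375. 468.]
 40 0.07 [375. 423.]
 52 0.078 [375. 481.]
hous end 72 0.052 [375. 510.]
well end 54.5 0.052 [375. 449.]
well start -34.5 0.052 [374. 115.]
rear top -32 0.078 [374. 149.]
mid top 10 0.078 [374. 320.]
 -46 0.052 [374.  69.]
42 3 [[321.  226.1]]
42 -5 [[321.  221.6]]
0 3 [[321.2 316.3]]
0 -5 [[321.2 308.1]]
-20 3 [[321.2 354.7]]
-20 -5 [[321.2 345. ]]
-34 3 [[321.3 380.1]]
-34 -5 [[321.3 369.4]]
-42 3 [[321.3 394. ]]
-42 -5 [[321.3 382.9]]
```

Request:
{"name": "jog_arm", "arguments": {
  "steps": [
    {"delta_pos": [-41, -4, -5], "turn": 0, "fingers": 0},
    {"delta_pos": [-80, -8, -20], "turn": 0, "fingers": 0},
    {"delta_pos": [-87.5, -9.3, -55], "turn": 0, "fingers": 0},
    {"delta_pos": [-87.5, -9.3, -95], "turn": 0, "fingers": 0},
    {"delta_pos": [-87.5, -9.3, -135], "turn": 0, "fingers": 0},
    {"delta_pos": [-87.5, -9.3, -170], "turn": 0, "fingers": 0},
    {"delta_pos": [-87.5, -9.3, -200], "turn": 0, "fingers": 0},
    {"delta_pos": [-87.5, -9.3, -217], "turn": 0, "fingers": 0},
    {"delta_pos": [-87.5, -9.3, -217], "turn": 0, "fingers": 0},
    {"delta_pos": [-87.5, -9.3, -217], "turn": 0, "fingers": 0}
  ]
}}

```text
time_s: 12.1
position: [0.4665, -0.3542, 0.1023]
tcp_rot: [[-0.201, -0.001, -0.98], [0.98, 0.001, -0.201], [0.001, -1.0, 0.001]]
force: [-0.1, -0.5, -3.6]
opening: 0.522
```

```bash
python3 - <<'E'
from h import *
s,im=look("side","d1"); st(s)
s,im2=look("scene","d1b")
cv2.imwrite("pics/d1z.png",np.hstack([cv2.resize(im[260:370,360:470,::-1],None,fx=3.6,fy=3.6),cv2.resize(im2[120:230,210:320,::-1],None,fx=3.6,fy=3.6)]))
E
```

```text
t 12.1 p [ 0.4665 -0.3542  0.1023] F [-0.1 -0.5 -3.6] op 0.522 jawang 101.58 j6 -149.7
```

View pics/d1z.png

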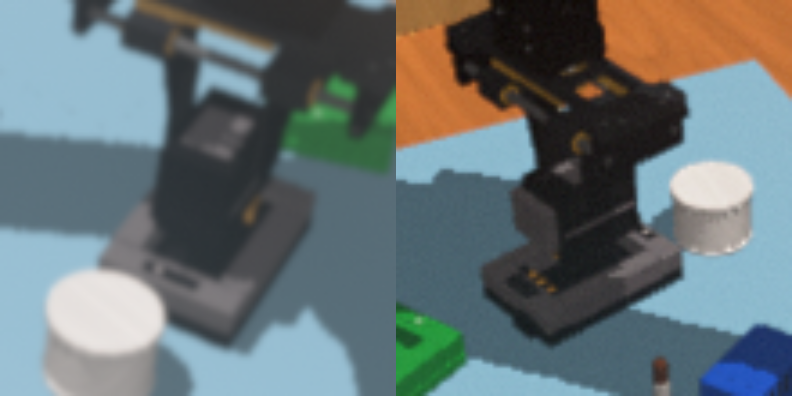

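Request:
{"name": "jog_arm", "arguments": {
  "steps": [
    {"delta_pos": [0, 0, -8], "turn": 0, "fingers": 0},
    {"delta_pos": [0, 0, -14], "turn": 0, "fingers": 0},
    {"delta_pos": [0, 0, -18], "turn": 0, "fingers": 0},
    {"delta_pos": [0, 0, -22], "turn": 0, "fingers": 0},
    {"delta_pos": [0, 0, -24], "turn": 0, "fingers": 0},
    {"delta_pos": [0, 0, -24], "turn": 0, "fingers": 0}
  ]
}}

```text
time_s: 12.7
position: [0.4667, -0.3535, 0.0779]
tcp_rot: [[-0.202, -0.001, -0.979], [0.979, 0.001, -0.202], [0.001, -1.0, 0.001]]
force: [1.1, 0.9, -3.6]
opening: 0.525
```

Force still equals the pack's weight, so it is going into the well freely. I'll continue down.

Request:
{"name": "jog_arm", "arguments": {
  "steps": [
    {"delta_pos": [0, 0, -3], "turn": 0, "fingers": 0},
    {"delta_pos": [0, 0, -5], "turn": 0, "fingers": 0},
    {"delta_pos": [0, 0, -7], "turn": 0, "fingers": 0},
    {"delta_pos": [0, 0, -8], "turn": 0, "fingers": 0},
    {"delta_pos": [0, 0, -9], "turn": 0, "fingers": 0},
    {"delta_pos": [0, 0, -9], "turn": 0, "fingers": 0}
  ]
}}

```text
time_s: 13.2
position: [0.4669, -0.3538, 0.0693]
tcp_rot: [[-0.202, -0.0, -0.979], [0.979, 0.0, -0.202], [0.0, -1.0, 0.0]]
force: [-0.1, 0.1, -3.5]
opening: 0.521
```

Request:
{"name": "jog_arm", "arguments": {
  "steps": [
    {"delta_pos": [0, 0, -1], "turn": 0, "fingers": 0},
    {"delta_pos": [0, 0, -1.5], "turn": 0, "fingers": 0},
    {"delta_pos": [0, 0, -2], "turn": 0, "fingers": 0},
    {"delta_pos": [0, 0, -2], "turn": 0, "fingers": 0}
  ]
}}

```text
time_s: 13.53
position: [0.4671, -0.3539, 0.0688]
tcp_rot: [[-0.202, 0.0, -0.979], [0.979, -0.001, -0.202], [-0.001, -1.0, -0.0]]
force: [-2.1, 1.7, 5.1]
opening: 0.523
```

Request:
{"name": "jog_arm", "arguments": {
  "steps": [
    {"delta_pos": [0, 0, 0.5], "turn": 0, "fingers": 100},
    {"delta_pos": [0, 0, 0.5], "turn": 0, "fingers": 100},
    {"delta_pos": [0, 0, 0.5], "turn": 0, "fingers": 100},
    {"delta_pos": [0, 0, 0.5], "turn": 0, "fingers": 100},
    {"delta_pos": [0, 0, 0.5], "turn": 0, "fingers": 100},
    {"delta_pos": [0, 0, 20], "turn": 0, "fingers": 100},
    {"delta_pos": [0, 0, 60], "turn": 0, "fingers": 100},
    {"delta_pos": [0, 0, 100], "turn": 0, "fingers": 100},
    {"delta_pos": [0, 0, 140], "turn": 0, "fingers": 100},
    {"delta_pos": [15, 0, 180], "turn": 0, "fingers": 100},
    {"delta_pos": [40, 5, 215], "turn": 0, "fingers": 100},
    {"delta_pos": [65, 8, 245], "turn": 0, "fingers": 100},
    {"delta_pos": [88, 10, 265], "turn": 0, "fingers": 100},
    {"delta_pos": [88, 10, 265], "turn": 0, "fingers": 100}
  ]
}}

```text
time_s: 14.7
position: [0.5608, -0.3449, 0.3388]
tcp_rot: [[-0.204, 0.012, -0.979], [0.979, -0.009, -0.204], [-0.011, -1.0, -0.01]]
force: [0.5, -0.4, 0.0]
opening: 0.999
```

```bash
python3 - <<'E'
from h import *
s,im=look("wrist","w12"); st(s)
np.save("s12.npy",s,allow_pickle=True)
from ov import ov
ov("pics/w12.png","s12.npy",(.4672,-.3539,11.6),275,50,105,155,3.8,"pics/z12.png",[(.130,.086,.030),(.089,.051,.030),(.084,.046,.072)])
tips(["charger_full"],["wrist"])
E
```

```text
t 14.7 p [ 0.5608 -0.3449  0.3388] F [ 0.5 -0.4  0. ] op 0.999 jawang 101.79 j6 -143.2
charger_full wrist [(0.62, [0.5009, -0.0014, 0.0028]), (0.18, [0.6049, 0.0722, -0.0034])]
```

View pics/w12.png

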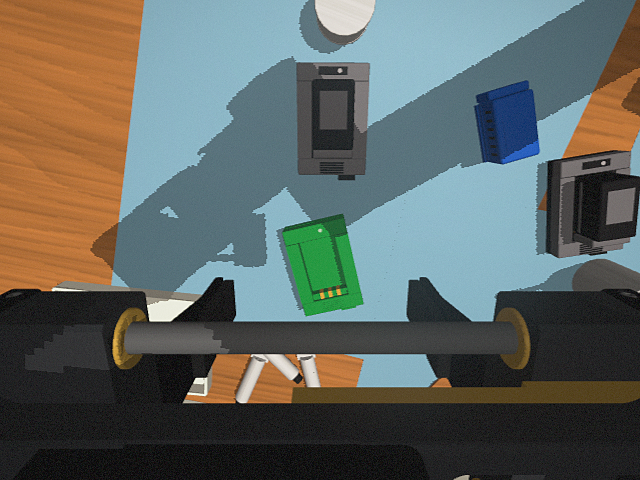

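View pics/z12.png

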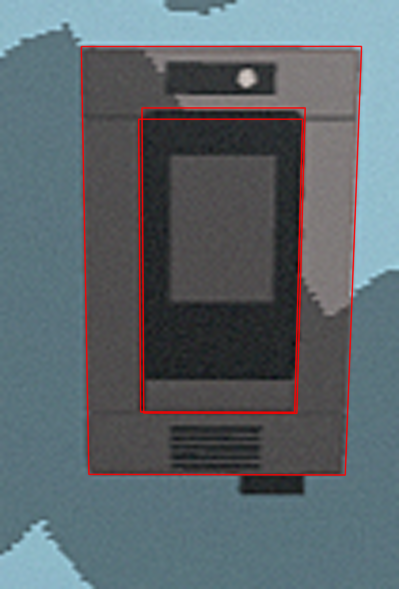

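Request:
{"name": "jog_arm", "arguments": {
  "steps": [
    {"delta_pos": [25, 364, 27], "turn": 6, "fingers": 100},
    {"delta_pos": [25, 364, 27], "turn": 6, "fingers": 100},
    {"delta_pos": [25, 364, 27], "turn": 6, "fingers": 100},
    {"delta_pos": [25, 364, 27], "turn": 6, "fingers": 100},
    {"delta_pos": [25, 364, 27], "turn": 6, "fingers": 100},
    {"delta_pos": [25, 364, 27], "turn": 6, "fingers": 100},
    {"delta_pos": [25, 364, 27], "turn": 6, "fingers": 100},
    {"delta_pos": [25, 364, 27], "turn": 6, "fingers": 100},
    {"delta_pos": [25, 364, 27], "turn": 6, "fingers": 100},
    {"delta_pos": [25, 364, 27], "turn": 6, "fingers": 100},
    {"delta_pos": [25, 364, 27], "turn": 6, "fingers": 100},
    {"delta_pos": [25, 364, 27], "turn": 6, "fingers": 100}
  ]
}}

```text
time_s: 15.8
position: [0.5787, 0.0193, 0.3579]
tcp_rot: [[-0.302, -0.004, -0.953], [0.953, -0.001, -0.302], [0.001, -1.0, 0.004]]
force: [0.3, -0.8, 0.1]
opening: 1.001
```

```bash
python3 - <<'E'
from h import *
s,im=look("wrist","w13"); st(s)
np.save("s13.npy",s,allow_pickle=True)
tips(["charger_full","pack_charged"],["wrist"])
E
```

```text
t 15.8 p [0.5787 0.0193 0.3579] F [ 0.3 -0.8  0.1] op 1.001 jawang 107.61 j6 -116.7
charger_full wrist []
pack_charged wrist [(0.89, [0.3437, 0.066, -0.0012]), (0.63, [0.5071, 0.0021, 0.0112])]
```

View pics/w13.png

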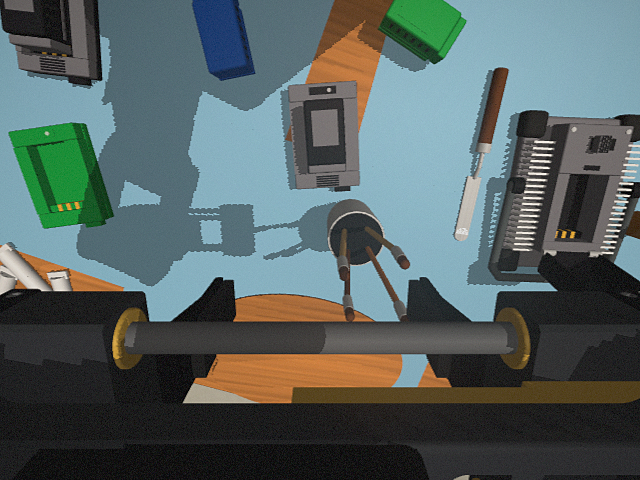

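```bash
python3 - <<'E'
from ov import *
ov("pics/w13.png","s13.npy",(.5035,.0005,21),275,65,105,140,4.2,"pics/z13.png",[(.130,.086,.030),(.089,.051,.030),(.084,.046,.072)])
E
```

```text
(no output)
```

View pics/z13.png

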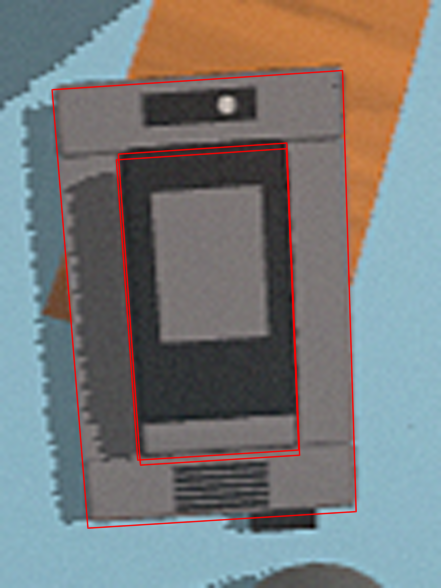

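Request:
{"name": "jog_arm", "arguments": {
  "steps": [
    {"delta_pos": [-40, -10, 0], "turn": 2.9, "fingers": 100},
    {"delta_pos": [-78, -20, -5], "turn": 2.9, "fingers": 100},
    {"delta_pos": [-78, -20, -40], "turn": 2.9, "fingers": 100},
    {"delta_pos": [-78, -20, -80], "turn": 2.9, "fingers": 100},
    {"delta_pos": [-78, -20, -120], "turn": 2.9, "fingers": 100},
    {"delta_pos": [-78, -20, -160], "turn": 2.9, "fingers": 100},
    {"delta_pos": [-78, -20, -200], "turn": 2.9, "fingers": 100},
    {"delta_pos": [-78, -20, -240], "turn": 2.9, "fingers": 100},
    {"delta_pos": [-78, -20, -265], "turn": 2.9, "fingers": 100},
    {"delta_pos": [-78, -20, -283], "turn": 2.9, "fingers": 100},
    {"delta_pos": [-78, -20, -291], "turn": 2.9, "fingers": 100},
    {"delta_pos": [-78, -20, -291], "turn": 2.9, "fingers": 100},
    {"delta_pos": [-78, -20, -291], "turn": 2.9, "fingers": 0},
    {"delta_pos": [-78, -20, -291], "turn": 2.9, "fingers": 0},
    {"delta_pos": [-78, -20, -291], "turn": 2.9, "fingers": 0},
    {"delta_pos": [-78, -20, -291], "turn": 2.9, "fingers": 0},
    {"delta_pos": [-78, -20, -291], "turn": 2.9, "fingers": 0},
    {"delta_pos": [-78, -20, -291], "turn": 2.9, "fingers": 0},
    {"delta_pos": [-78, -20, -291], "turn": 2.9, "fingers": 0},
    {"delta_pos": [-78, -20, -291], "turn": 2.9, "fingers": 0}
  ]
}}

```text
time_s: 17.62
position: [0.5021, 0.0003, 0.0689]
tcp_rot: [[-0.351, 0.0, -0.937], [0.937, 0.0, -0.351], [-0.0, -1.0, -0.0]]
force: [0.7, 0.7, 3.4]
opening: 0.529
```

```bash
python3 - <<'E'
from h import *
st(read_state())
E
```

```text
t 17.62 p [5.021e-01 3.000e-04 6.890e-02] F [0.7 0.7 3.4] op 0.529 jawang 110.53 j6 -123.3
```

Request:
{"name": "jog_arm", "arguments": {
  "steps": [
    {"delta_pos": [0, 0, 0], "turn": 0, "fingers": 0},
    {"delta_pos": [0, 0, 8], "turn": 0, "fingers": 0},
    {"delta_pos": [0, 0, 25], "turn": 0, "fingers": 0},
    {"delta_pos": [0, 0, 55], "turn": 0, "fingers": 0},
    {"delta_pos": [0, 0, 95], "turn": 0, "fingers": 0},
    {"delta_pos": [-3, 20, 130], "turn": -2, "fingers": 0},
    {"delta_pos": [-5, 50, 160], "turn": -4, "fingers": 0},
    {"delta_pos": [-8, 85, 181], "turn": -5.5, "fingers": 0}
  ]
}}

```text
time_s: 18.28
position: [0.4945, 0.0847, 0.2522]
tcp_rot: [[-0.255, 0.003, -0.967], [0.967, -0.001, -0.255], [-0.002, -1.0, -0.003]]
force: [1.5, 0.0, -4.1]
opening: 0.527
```

```bash
python3 - <<'E'
from h import *
s,im=look("wrist","w14");st(s)
s=read_state()
R=s["tcp_rot"];p=s["position"]
for zz,up in((42,3),(-42,-5)): print(proj(p+R@np.array([0,-up/1000,zz/1000]),"wrist",s).round(1))
E
```

```text
t 18.28 p [0.4945 0.0847 0.2522] F [ 1.5  0.  -4.1] op 0.527 jawang 104.76 j6 -107.8
[[321.  226.1]]
[[321.3 382.9]]
```

View pics/w14.png

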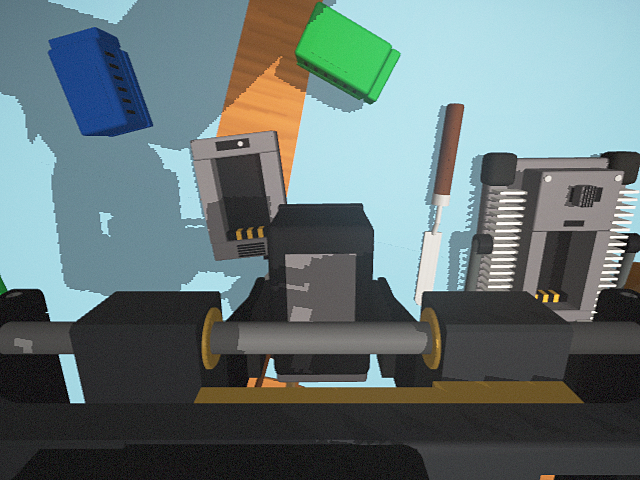

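Request:
{"name": "jog_arm", "arguments": {
  "steps": [
    {"delta_pos": [-1.2, 41, 0], "turn": 0, "fingers": 0},
    {"delta_pos": [-2.4, 82, 0], "turn": 0, "fingers": 0},
    {"delta_pos": [-3.6, 123, 0], "turn": 0, "fingers": 0},
    {"delta_pos": [-4.8, 164, 0], "turn": 0, "fingers": 0},
    {"delta_pos": [-6, 205, 0], "turn": 0, "fingers": 0},
    {"delta_pos": [-7, 240, -5], "turn": 0, "fingers": 0},
    {"delta_pos": [-7.4, 260, -25], "turn": 0, "fingers": 0},
    {"delta_pos": [-7.4, 260, -60], "turn": 0, "fingers": 0},
    {"delta_pos": [-7.4, 260, -95], "turn": 0, "fingers": 0},
    {"delta_pos": [-7.4, 260, -120], "turn": 0, "fingers": 0},
    {"delta_pos": [-7.4, 260, -133], "turn": 0, "fingers": 0},
    {"delta_pos": [-7.4, 260, -133], "turn": 0, "fingers": 0},
    {"delta_pos": [-7.4, 260, -133], "turn": 0, "fingers": 0}
  ]
}}

```text
time_s: 19.42
position: [0.4854, 0.3445, 0.1151]
tcp_rot: [[-0.26, -0.004, -0.966], [0.966, -0.002, -0.259], [-0.001, -1.0, 0.004]]
force: [0.5, 0.3, -3.7]
opening: 0.527
```

```bash
python3 - <<'E'
from h import *
s,im2=look("scene","c15");st(s)
cv2.imwrite("pics/c15z.png",cv2.resize(im2[240:480,300:540,::-1],None,fx=2.4,fy=2.4))
E
```

```text
t 19.42 p [0.4854 0.3445 0.1151] F [ 0.5  0.3 -3.7] op 0.527 jawang 105.04 j6 -80.4
```

View pics/c15z.png

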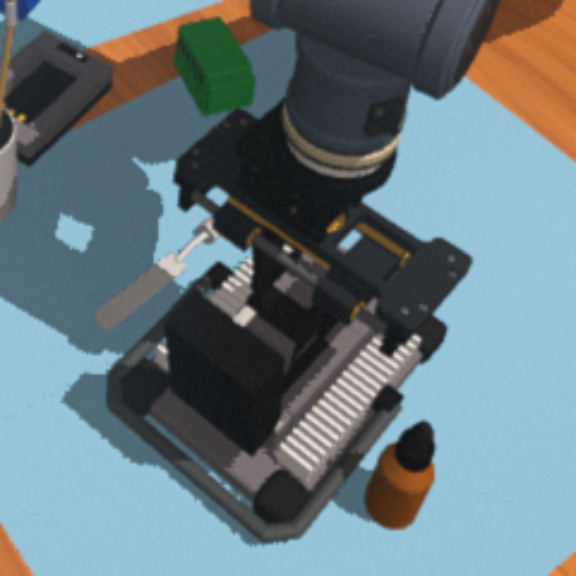

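Request:
{"name": "jog_arm", "arguments": {
  "steps": [
    {"delta_pos": [0, 0, 0], "turn": 0, "fingers": 0},
    {"delta_pos": [0, 0, -6], "turn": 0, "fingers": 0},
    {"delta_pos": [0, 0, -10], "turn": 0, "fingers": 0},
    {"delta_pos": [0, 0, -14], "turn": 0, "fingers": 0},
    {"delta_pos": [0, 0, -18], "turn": 0, "fingers": 0},
    {"delta_pos": [0, 0, -20], "turn": 0, "fingers": 0},
    {"delta_pos": [0, 0, -20], "turn": 0, "fingers": 0}
  ]
}}

```text
time_s: 20.05
position: [0.4861, 0.3449, 0.0958]
tcp_rot: [[-0.259, -0.001, -0.966], [0.966, -0.001, -0.259], [-0.0, -1.0, 0.001]]
force: [1.0, 0.3, -5.2]
opening: 0.527
```

Request:
{"name": "jog_arm", "arguments": {
  "steps": [
    {"delta_pos": [0, 0, -4], "turn": 0, "fingers": 0},
    {"delta_pos": [0, 0, -8], "turn": 0, "fingers": 0},
    {"delta_pos": [0, 0, -12], "turn": 0, "fingers": 0},
    {"delta_pos": [0, 0, -16], "turn": 0, "fingers": 0},
    {"delta_pos": [0, 0, -19], "turn": 0, "fingers": 0},
    {"delta_pos": [0, 0, -21], "turn": 0, "fingers": 0},
    {"delta_pos": [0, 0, -21], "turn": 0, "fingers": 0}
  ]
}}

```text
time_s: 20.63
position: [0.4865, 0.3451, 0.0752]
tcp_rot: [[-0.259, -0.0, -0.966], [0.966, -0.0, -0.259], [-0.0, -1.0, 0.0]]
force: [-0.1, -0.2, -4.7]
opening: 0.528
```

Request:
{"name": "jog_arm", "arguments": {
  "steps": [
    {"delta_pos": [0, 0, -1], "turn": 0, "fingers": 0},
    {"delta_pos": [0, 0, -1.5], "turn": 0, "fingers": 0},
    {"delta_pos": [0, 0, -1.5], "turn": 0, "fingers": 0}
  ]
}}

```text
time_s: 20.88
position: [0.4867, 0.3452, 0.0749]
tcp_rot: [[-0.259, 0.001, -0.966], [0.966, 0.0, -0.259], [0.0, -1.0, -0.001]]
force: [-1.7, -0.0, 2.7]
opening: 0.524
```

Request:
{"name": "jog_arm", "arguments": {
  "steps": [
    {"delta_pos": [0, 0, 0.5], "turn": 0, "fingers": 100},
    {"delta_pos": [0, 0, 0.5], "turn": 0, "fingers": 100},
    {"delta_pos": [0, 0, 0.5], "turn": 0, "fingers": 100},
    {"delta_pos": [0, 0, 0.5], "turn": 0, "fingers": 100},
    {"delta_pos": [0, 0, 0.5], "turn": 0, "fingers": 100},
    {"delta_pos": [0, 0, 20], "turn": 0, "fingers": 100},
    {"delta_pos": [0, 0, 60], "turn": 0, "fingers": 100},
    {"delta_pos": [0, 0, 100], "turn": 0, "fingers": 100},
    {"delta_pos": [0, 0, 140], "turn": 0, "fingers": 100},
    {"delta_pos": [-10, -3, 180], "turn": 0, "fingers": 0},
    {"delta_pos": [-30, -8, 215], "turn": 0, "fingers": 0},
    {"delta_pos": [-45, -12, 245], "turn": 0, "fingers": 0},
    {"delta_pos": [-57, -15, 258], "turn": 0, "fingers": 0},
    {"delta_pos": [-57, -15, 258], "turn": 0, "fingers": 0},
    {"delta_pos": [-57, -15, 258], "turn": 0, "fingers": 0}
  ]
}}

```text
time_s: 22.13
position: [0.4296, 0.3302, 0.3326]
tcp_rot: [[-0.26, 0.002, -0.966], [0.966, 0.001, -0.26], [0.0, -1.0, -0.002]]
force: [0.8, -0.6, -0.1]
opening: 0.631
```

```bash
python3 - <<'E'
from h import *
s,im=look("wrist","w16");st(s);np.save("s16.npy",s,allow_pickle=True)
from ov import ov
ov("pics/w16.png","s16.npy",(.4868,.3453,15),240,150,160,150,3.9,"pics/z16.png",[(.089,.051,.052),(.084,.046,.078)])
tips(["cover_edge","cover_hinge"],["scene","side"])
look("side","sd16")
E
```

```text
t 22.13 p [0.4296 0.3302 0.3326] F [ 0.8 -0.6 -0.1] op 0.631 jawang 105.05 j6 -79.3
cover_edge scene [(0.72, [0.5924, 0.3756, 0.157])]
cover_edge side [(0.75, [0.5928, 0.3755, 0.1596]), (0.58, [0.4826, 0.47, 0.0]), (0.31, [0.5015, -0.0006, 0.0101])]
cover_hinge scene [(0.56, [0.5401, 0.3635, 0.057]), (0.53, [0.4889, 0.3425, 0.0589])]
cover_hinge side [(0.73, [0.5407, 0.3606, 0.0541])]
```

View pics/z16.png

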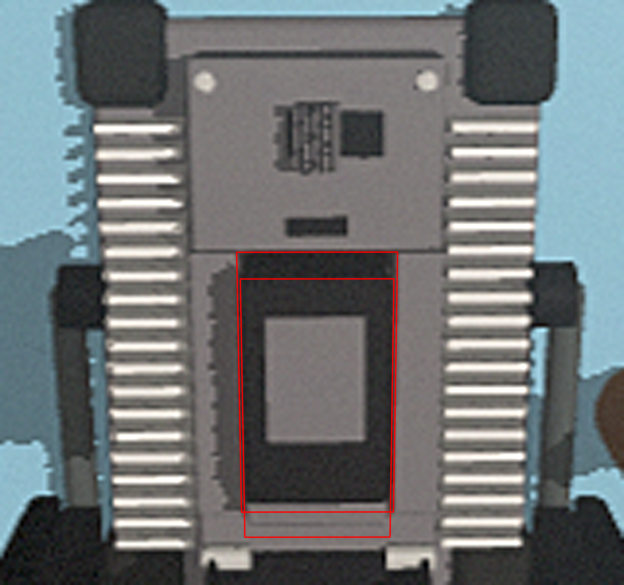

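```bash
python3 - <<'E'
import numpy as np
C=np.array([.4297,.3304,.3305])  # commanded now: z 75-1.5... 
r=98
for th in [101,95,88,80,72,64,56,48,40,33,27,21,16,12,9,7,5]:
    t=np.radians(th);x=-r*np.cos(t)+32*np.sin(t)+9.5;z=r*np.sin(t)+32*np.cos(t)+70
    print(th,round(x,1),round(z,1),"world",round(542.8+.966*x,1),round(360.3+.2588*x,1))
E
```

```text
101 59.6 160.1 world 600.4 375.7
95 49.9 164.8 world 591.0 373.2
88 38.1 169.1 world 579.6 370.2
80 24.0 172.1 world 566.0 366.5
72 9.7 173.1 world 552.1 362.8
64 -4.7 172.1 world 538.3 359.1
56 -18.8 169.1 world 524.7 355.4
48 -32.3 164.2 world 511.6 351.9
40 -45.0 157.5 world 499.3 348.7
33 -55.3 150.2 world 489.4 346.0
27 -63.3 143.0 world 481.7 343.9
21 -70.5 135.0 world 474.7 342.0
16 -75.9 127.8 world 469.5 340.7
12 -79.7 121.7 world 465.8 339.7
9 -82.3 116.9 world 463.3 339.0
7 -83.9 113.7 world 461.8 338.6
5 -85.3 110.4 world 460.4 338.2
```

Request:
{"name": "jog_arm", "arguments": {
  "steps": [
    {"delta_pos": [35, 9, 0], "turn": 0, "fingers": 0},
    {"delta_pos": [75, 20, 0], "turn": 0, "fingers": 0},
    {"delta_pos": [115, 31, 0], "turn": 0, "fingers": 0},
    {"delta_pos": [155, 41, 0], "turn": 0, "fingers": 0},
    {"delta_pos": [183, 48.6, 0], "turn": 0, "fingers": 0},
    {"delta_pos": [183, 48.6, -30], "turn": 0, "fingers": 0},
    {"delta_pos": [183, 48.6, -70], "turn": 0, "fingers": 0},
    {"delta_pos": [183, 48.6, -105], "turn": 0, "fingers": 0},
    {"delta_pos": [183, 48.6, -105], "turn": 0, "fingers": 0}
  ]
}}

```text
time_s: 23.18
position: [0.6079, 0.3763, 0.2162]
tcp_rot: [[-0.259, -0.018, -0.966], [0.966, -0.008, -0.259], [-0.003, -1.0, 0.019]]
force: [-1.3, -0.7, -1.0]
opening: 0.004
```

```bash
python3 - <<'E'
from h import *
s,im2=look("scene","c17");st(s)
cv2.imwrite("pics/c17z.png",cv2.resize(im2[200:480,300:580,::-1],None,fx=2,fy=2))
E
```

```text
t 23.18 p [0.6079 0.3763 0.2162] F [-1.3 -0.7 -1. ] op 0.004 jawang 105.0 j6 -82.2
```

View pics/c17z.png

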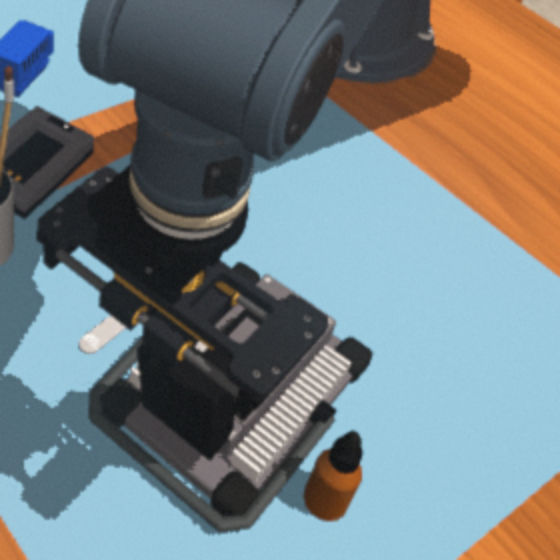

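Request:
{"name": "jog_arm", "arguments": {
  "steps": [
    {"delta_pos": [0, 0, -30], "turn": 0, "fingers": 0},
    {"delta_pos": [0, 0, -55], "turn": 0, "fingers": 0},
    {"delta_pos": [0, 0, -67], "turn": 0, "fingers": 0},
    {"delta_pos": [0, 0, -67], "turn": 0, "fingers": 0},
    {"delta_pos": [0, 0, -67], "turn": 0, "fingers": 0}
  ]
}}

```text
time_s: 23.65
position: [0.6134, 0.3791, 0.1614]
tcp_rot: [[-0.259, 0.002, -0.966], [0.966, 0.001, -0.259], [0.0, -1.0, -0.002]]
force: [0.1, 0.3, 0.9]
opening: 0.004
```

```bash
python3 - <<'E'
from h import *
s,im2=look("scene","c18");st(s)
a=cv2.resize(im2[250:470,320:540,::-1],None,fx=1.8,fy=1.8)
s,im2=look("side","sd18")
b=cv2.resize(im2[110:240,150:280,::-1],(396,396))
cv2.imwrite("pics/c18z.png",np.hstack([a,b]))
E
```

```text
t 23.65 p [0.6134 0.3791 0.1614] F [0.1 0.3 0.9] op 0.004 jawang 105.03 j6 -82.2
```

View pics/c18z.png

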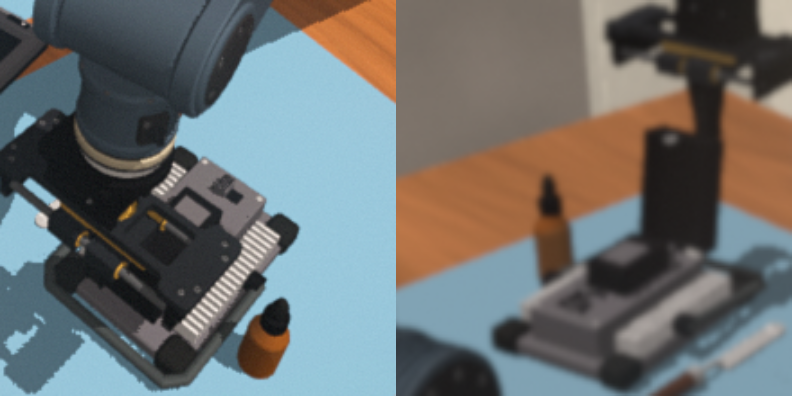

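Request:
{"name": "jog_arm", "arguments": {
  "steps": [
    {"delta_pos": [-12.3, -3.3, -0.4], "turn": 0, "fingers": 0},
    {"delta_pos": [-21.7, -5.8, 4.3], "turn": 0, "fingers": 0},
    {"delta_pos": [-33.1, -8.8, 8.6], "turn": 0, "fingers": 0},
    {"delta_pos": [-46.7, -12.5, 11.6], "turn": 0, "fingers": 0},
    {"delta_pos": [-60.6, -16.2, 12.6], "turn": 0, "fingers": 0},
    {"delta_pos": [-74.4, -19.9, 11.6], "turn": 0, "fingers": 0},
    {"delta_pos": [-88, -23.6, 8.6], "turn": 0, "fingers": 0},
    {"delta_pos": [-101.1, -27.1, 3.7], "turn": 0, "fingers": 0},
    {"delta_pos": [-113.4, -30.3, -3], "turn": 0, "fingers": 0},
    {"delta_pos": [-123.3, -33, -10.3], "turn": 0, "fingers": 0},
    {"delta_pos": [-131, -35.1, -17.5], "turn": 0, "fingers": 0},
    {"delta_pos": [-138, -37, -25.5], "turn": 0, "fingers": 0},
    {"delta_pos": [-143.2, -38.3, -32.7], "turn": 0, "fingers": 0},
    {"delta_pos": [-146.9, -39.3, -38.8], "turn": 0, "fingers": 0},
    {"delta_pos": [-146.9, -39.3, -38.8], "turn": 0, "fingers": 0}
  ]
}}

```text
time_s: 25.0
position: [0.4645, 0.3392, 0.121]
tcp_rot: [[-0.259, -0.001, -0.966], [0.966, -0.0, -0.259], [-0.0, -1.0, 0.002]]
force: [-0.9, -0.7, 2.8]
opening: 0.006
```

```bash
python3 - <<'E'
from h import *
s,im2=look("scene","c19");st(s)
a=cv2.resize(im2[250:470,320:540,::-1],None,fx=1.8,fy=1.8)
s,im2=look("side","sd19")
b=cv2.resize(im2[110:240,150:280,::-1],(396,396))
cv2.imwrite("pics/c19z.png",np.hstack([a,b]))
E
```

```text
t 25.0 p [0.4645 0.3392 0.121 ] F [-0.9 -0.7  2.8] op 0.006 jawang 105.04 j6 -80.0
```

View pics/c19z.png

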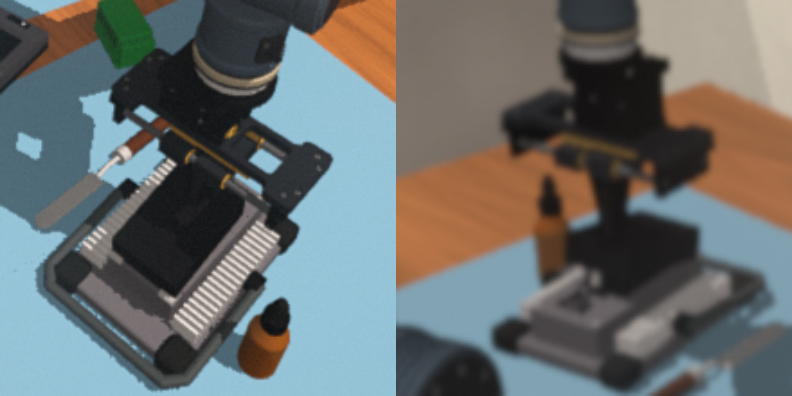

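Request:
{"name": "jog_arm", "arguments": {
  "steps": [
    {"delta_pos": [-2.4, -0.7, -4.8], "turn": 0, "fingers": 0},
    {"delta_pos": [-4, -1.1, -8], "turn": 0, "fingers": 0},
    {"delta_pos": [-5.4, -1.5, -11.3], "turn": 0, "fingers": 0},
    {"delta_pos": [-6.5, -1.8, -14], "turn": 0, "fingers": 0},
    {"delta_pos": [-7.5, -2, -16], "turn": 0, "fingers": 0},
    {"delta_pos": [-8, -2.1, -17.5], "turn": 0, "fingers": 0},
    {"delta_pos": [-8, -2.1, -17.5], "turn": 0, "fingers": 0}
  ]
}}

```text
time_s: 25.68
position: [0.4578, 0.3374, 0.1033]
tcp_rot: [[-0.259, 0.0, -0.966], [0.966, 0.0, -0.259], [0.0, -1.0, -0.0]]
force: [0.5, 0.2, 0.9]
opening: 0.002
```

Request:
{"name": "jog_arm", "arguments": {
  "steps": [
    {"delta_pos": [0, 0, -1], "turn": 0, "fingers": 0},
    {"delta_pos": [0, 0, -1.5], "turn": 0, "fingers": 0},
    {"delta_pos": [0, 0, -2], "turn": 0, "fingers": 0},
    {"delta_pos": [0, 0, -2], "turn": 0, "fingers": 0}
  ]
}}

```text
time_s: 26.02
position: [0.4576, 0.3373, 0.1023]
tcp_rot: [[-0.259, -0.0, -0.966], [0.966, -0.0, -0.259], [-0.0, -1.0, 0.0]]
force: [-0.7, -0.4, 7.4]
opening: 0.007
```

Request:
{"name": "jog_arm", "arguments": {
  "steps": [
    {"delta_pos": [0, 0, -1], "turn": 0, "fingers": 0},
    {"delta_pos": [0, 0, -1.5], "turn": 0, "fingers": 0},
    {"delta_pos": [0, 0, -1.5], "turn": 0, "fingers": 0}
  ]
}}

```text
time_s: 26.27
position: [0.4576, 0.3374, 0.1022]
tcp_rot: [[-0.259, 0.0, -0.966], [0.966, 0.0, -0.259], [-0.0, -1.0, -0.0]]
force: [-3.2, -2.3, 15.1]
opening: 0.004
```

Request:
{"name": "jog_arm", "arguments": {
  "steps": [
    {"delta_pos": [0, 0, 3], "turn": 0, "fingers": 0},
    {"delta_pos": [0, 0, 8], "turn": 0, "fingers": 0},
    {"delta_pos": [0, 0, 20], "turn": 0, "fingers": 0},
    {"delta_pos": [0, 0, 50], "turn": 0, "fingers": 0},
    {"delta_pos": [0, 0, 90], "turn": 0, "fingers": 0},
    {"delta_pos": [-5, 0, 130], "turn": 0, "fingers": 0},
    {"delta_pos": [-15, -3, 170], "turn": 0, "fingers": 0},
    {"delta_pos": [-28, -7, 210], "turn": 0, "fingers": 0},
    {"delta_pos": [-28, -7, 230], "turn": 0, "fingers": 0},
    {"delta_pos": [-28, -7, 230], "turn": 0, "fingers": 0},
    {"delta_pos": [-28, -7, 230], "turn": 0, "fingers": 0},
    {"delta_pos": [-28, -7, 230], "turn": 0, "fingers": 0}
  ]
}}

```text
time_s: 27.27
position: [0.4288, 0.3299, 0.3288]
tcp_rot: [[-0.259, -0.003, -0.966], [0.966, -0.001, -0.259], [-0.001, -1.0, 0.003]]
force: [-0.7, 0.2, -1.8]
opening: 0.003
```

```bash
python3 - <<'E'
from h import *
s,w=look("wrist","w20");st(s)
tips(["cover_edge"],["wrist"])
s,a=look("scene","c20");_,b=look("side","sd20")
tips(["cover_edge","latch_thumb","dropper_bottle","brush_jar","medium_tin","palette_knife","pack_spent"],["scene","side"])
r=lambda i:cv2.resize(i[:,:,::-1],(390,290),interpolation=cv2.INTER_CUBIC)
cv2.imwrite("pics/z20.png",np.vstack([np.hstack([r(w[140:290,220:420]),r(a[310:480,320:540])]),np.hstack([r(b[150:250,170:300]),r(b[280:370,350:470])])]))
E
```

```text
t 27.27 p [0.4288 0.3299 0.3288] F [-0.7  0.2 -1.8] op 0.003 jawang 105.02 j6 -79.3
cover_edge wrist [(0.97, [0.4323, 0.3259, 0.0892])]
cover_edge scene [(0.98, [0.4345, 0.3278, 0.0818])]
cover_edge side [(0.9, [0.4326, 0.3314, 0.0907])]
latch_thumb scene [(0.59, [0.4652, -0.3537, -0.0006]), (0.5, [0.4063, 0.3206, 0.0616])]
latch_thumb side [(0.4, [0.4048, 0.3271, 0.0638]), (0.31, [0.4645, 0.2107, 0.0009])]
dropper_bottle scene [(0.71, [0.4861, 0.471, 0.0007])]
dropper_bottle side [(0.69, [0.483, 0.4632, 0.001]), (0.69, [0.4687, -0.3582, -0.0023])]
brush_jar scene [(0.55, [0.5997, 0.0717, -0.0004]), (0.28, [0.4841, 0.4697, 0.0002])]
brush_jar side [(0.78, [0.6067, 0.0698, 0.0022])]
medium_tin scene [(0.61, [0.3465, -0.3632, 0.0035])]
medium_tin side [(0.93, [0.3493, -0.3693, -0.0024])]
palette_knife scene [(0.91, [0.4695, 0.2118, -0.0007])]
palette_knife side [(0.87, [0.4674, 0.2102, 0.0012])]
pack_spent scene [(0.82, [0.4689, -0.3479, 0.0119])]
pack_spent side [(0.75, [0.4666, -0.3542, 0.0124])]
```

View pics/z20.png

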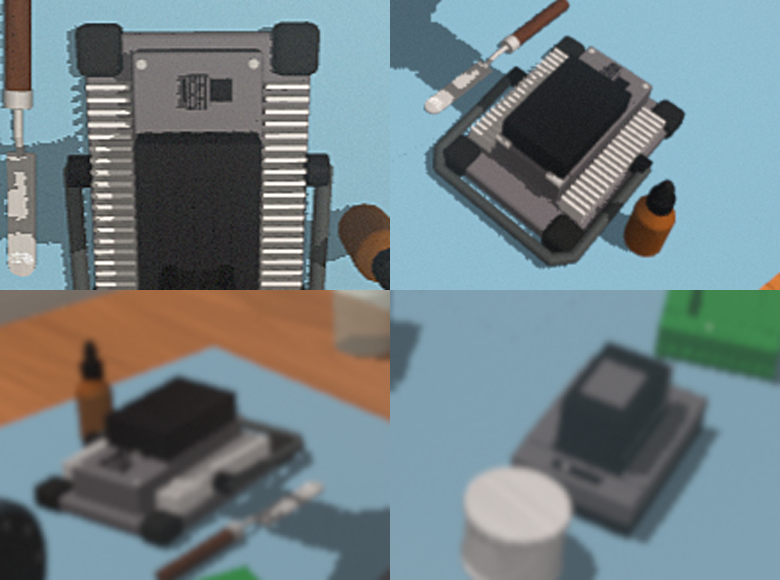

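View pics/c20.png

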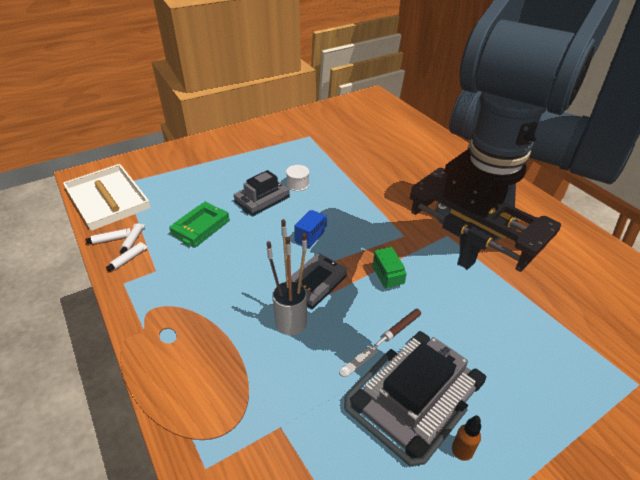

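The cover has stayed flat with the finger lifted away. The flat pack sits in the free charger, and the bystanders have not moved.

```bash
python3 -c "
from rig import *
print(hand_in())"
```

```text
the job is handed in; nothing more can be done
None
```

The job is done and handed in at about 28 s of the 72 s allowed. I slid the latch to +y and the cover sprang open. The flat pack went into the free charger, the charged pack went into the light, and I pressed the cover shut.

**Flat pack:** it touched the well floor at the expected height, and the wrist picture afterwards matched a fully seated pack.

**Charged pack:** it also touched down at the expected height. The overlay matched how the flat pack had sat in the light, nose to +x.

**Cover:** it stopped firmly at the shut height under 15 N and stayed down for about 1 s after the finger lifted. Its edge was found where it was at the start, within the detector's error. The latch travel itself cannot be read out, so latching is inferred from the cover staying shut.

**Bystanders:** bottle, jar, tin and knife were all found at their starting places, within the few millimetres of detector noise. The largest difference was the bottle in the side camera, about 6 mm off its first reading. The scene camera read it about 4 mm off, nothing was near it, and the pictures show it unmoved.

No other check failed.

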